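# Make up a tray of coasters and hold it home in the registration square

## Robot

A 6-joint arm with a two-finger parallel gripper is mounted at the origin on the work surface. World frame = base frame: x ahead of the robot, y to its left, z up, the work surface at z = 0. Lengths are in mm, angles in rad, forces in N, time in s.
With the tool pointing down it reaches from about 350 to 975 mm from the base axis. Payload 7.1 kg.
Tool frame: the origin (TCP) lies at the very end of the fingers, on their centre line; the grasp point (between the pads) lies 19 mm behind it (ctrl.grip_point_offset is the distance from the TCP to the grasp point, in mm); x points along the fingers, y is the direction in which the jaws open and shut, and the axes are right-handed (so a half turn about x gives the same grasp; the last joint's range is limited). The gripper opens to 88 mm and grips with 3 to 60 N. Pads are 20 mm wide; open, the fingers measure 115 mm over their backs; the gripper's body (75 mm by 178 mm) begins 61 mm behind the grasp point.
Start: joints at [1.133, 0.423, 1.63, -0, 1.089, -0.019], TCP at [254.133, 570.983, 222.675] pointing down, gripper open.
Joint ranges: [-3, 3], [-0.9, 2.11], [0.09, 2.58], [-1.31, 4.45], [0.11, 2.69], [-2.54, 2.54]. Speed limits (rad/s): [2.39, 2.39, 3.01, 3.14, 3.14, 3.14].

## Interface

Orientations are given as a rotation vector (axis times angle).
In Python, from workcell import ctrl, vision, workorder gives the robot as it stands.
- The arm moves only by the shell command python3 -m crank 'ROWS'. ROWS is JSON, a list of rows, each a list of 3 entries, a list of its own where there are three numbers: the shift along the tool's x, y, z in m, then the turn, a rotation vector about the tool's x, y, z in rad, then the finger opening in m, from 0 to 0.0878. In form: [[[dx, dy, dz], [wx, wy, wz], jaw], ...]. A call has exactly 8 rows; each row shifts and turns the commanded pose from where the row before left it, along the tool's axes as they then stand; what a row does not reach is not made up. A row lasts 1/12 s, in which the tool goes at most 41.7 mm and 7.16 degrees, less where a joint would pass 70% of its speed; a pose out of reach is approached as far as the arm can. A call with a gripper value outside its range is refused whole. The fingers move at their own pace and stop on an object; the grip force is fixed at half the most. Time passes only in rows, so rows that do not move let the fingers close, or fill a call up. It gives the time, the measured TCP pose, the force and the opening at its end, in the units of the state.
- ctrl.get_obs(): the state, without advancing time (a new reading comes with each control period).
- vision.get_image(name): name is "side" or "top" or "wrist"; returns a dict with "img" (420x560x3 uint8, blue, green, red), "mtx" (3x3 intrinsics, pixels), "rvec" (rotation vector, rad) and "tvec" (3), from world to camera coordinates, as OpenCV has them; the wrist camera has in their place "hand_eye" (4x4, takes a point from camera to tool coordinates, whose origin is the TCP and whose axes are the tool frame's). Camera axes: x right, y down, z forward; pixel columns grow to the right and rows downward; lengths in mm; the calibration is good to about 2 mm. A picture is of the moment at which its call begins: read the wrist's pose just before it. There is no depth.
- workorder.close_job(): hands the job in, once; it reports no verdict.
The state is a dict: "t": time; "qpos": joint angles; "qvel": joint speeds; "joint_torque": joint torques, N m; "ee_pos": TCP position; "orientation": TCP orientation; "ft_force": force on the tool from outside, world axes, zero at the start; "moment": the same for the moment, N m; "width": finger opening in mm.
Only numpy, scipy, OpenCV 4.12 (cv2) and the standard library are available. Lean on these libraries where they do the work, as an engineer would, in place of code of your own. Each camera call takes 0.05 s, during which the arm holds its last target.

## Task

Three blank wooden coasters lie loosely in the loading tray. Nudge them into one straight row, edge to edge and snug against the tray's far lip and its end stop, and slide the loaded tray flat along the bench into the corner of the registration square. Finish while holding the tray by its handle, pressed squarely against both bars at once, ready for the print; leave everything else on the bench alone.

Things in the scene. Friction and masses are not known exactly. Their poses are not given: they have to be found in the camera images.
- tray: Loose dark-coated plywood tray with wooden lips, about 0.55 kg: plate 180 (x) by 280 (y) by 10 mm, origin at the centre of its underside. +x points to the far lip, +y to the end stop (at the start roughly world +x, +y, within 12 degrees). The lip (10 mm wide) runs along the +x edge, the stop (12 mm) along the +y edge (outer faces x = +90, y = +140 mm), tops at z = 18 mm; the -y end is open.
- tray_handle (a point): Centre of the tray's handle, a wooden bar 24 mm thick (x), 120 mm long (y) on the tray's near (-x) edge, rising from z = 10 to z = 44 mm; this point is at x = -78, y = 0, z = 30 mm in the tray's frame, with the tray's axes. Rigidly part of the tray. Grip it from above across its 24 mm.
- square (a point): Inner corner, on the bench, of the registration square screwed to the bench. +x points at right angles into the far bar, +y into the side bar (roughly world +x, +y, within 7 degrees). The tray is home when its outer corner (tray x = +90, y = +140 mm) is at this point with axes parallel: tray origin at x = -90, y = -140 mm here.
- far_bar: Fixed smooth aluminium bar (friction about 0.25; tray on bench about 0.6) of the square, 25 mm wide, 18 mm high, 260 mm long; inner face in the plane x = 0 of square, from y = -12 to y = -272 mm. Origin and axes as square. The tray's far lip side goes against it.
- side_bar: Fixed smooth aluminium bar (friction about 0.25; tray on bench about 0.6) of the square, 25 mm wide, 18 mm high, 220 mm long; inner face in the plane y = 0 of square, from x = -12 to x = -232 mm. Origin and axes as square. The tray's end-stop side goes against it.
- coaster_a_mid (a point): Centre (half-way up) of the coaster that starts nearest the end stop: plain pale-wood square 60 by 60 by 14 mm, about 36 g, lying flat on the tray plate (centre 17 mm above the bench), axes along its edges; at the start turned up to 13 degrees to the tray and with its centre 46 to 72 mm from the far lip's inner face. The three are alike; their order in the row does not matter.
- coaster_b_mid (a point): Centre (half-way up) of the coaster that starts in the middle: plain pale-wood square 60 by 60 by 14 mm, about 36 g, lying flat on the tray plate (centre 17 mm above the bench), axes along its edges; at the start turned up to 13 degrees to the tray and with its centre 46 to 72 mm from the far lip's inner face. The three are alike; their order in the row does not matter.
- coaster_c_mid (a point): Centre (half-way up) of the coaster that starts nearest the open end: plain pale-wood square 60 by 60 by 14 mm, about 36 g, lying flat on the tray plate (centre 17 mm above the bench), axes along its edges; at the start turned up to 13 degrees to the tray and with its centre 46 to 72 mm from the far lip's inner face. The three are alike; their order in the row does not matter.
- block_big: Bystander: carved wooden printing block 115 by 85 mm, 67 mm high with its grip, beyond the tray to the right; origin at the centre of its underside.
- block_small: Bystander: carved wooden printing block 75 by 65 mm, 63 mm high with its grip, to the right of the tray; origin at the centre of its underside.
- brayer: Bystander: rubber ink roller with a wooden handle, about 190 mm long, 45 mm high, left of the square; origin on the bench under the roller.
- dye_cup: Bystander: small white cup, 64 mm across, 55 mm high, to the left of the tray near the robot; origin at the centre of its underside.
- spare_coaster: Bystander: a fourth coaster, 60 by 60 by 14 mm, lying on the bench to the left, not for this tray; origin at the centre of its underside.
- dye_jar: Bystander: lidded grey jar, 72 mm across, 85 mm high, left of the square's corner; origin at the centre of its underside.
- brush: Bystander: brush lying beyond the far bar, along y; origin on the bench under it.
- scraper: Bystander: flat scraper with a wooden handle, about 205 mm long, lying far left near the robot; origin on the bench under the blade's root.
- tray_pocket (a point): Inner corner of the tray, on the plate's top (tray x = +80, y = +128, z = 10 mm), with the tray's axes: the far lip's inner face is x = 0 here, the end stop's inner face is y = 0. In a row pushed home the coaster centres are at x = -30 mm and y = -30, -90 and -150 mm here.
Things that resemble listed ones, but are neither listed nor needed, are in the scene too. What is shaped like the part that bears coaster_a_mid but yellow is not meant.

How it is judged:
By the outcome, as a careful person would: the job done as asked, in the order asked, and still so for the second after the job is handed in, while the arm keeps its last pose, push and grip.
It also fails if it takes over 72 s, if anything falls off the work surface, if the arm or the gripper's body presses on something with over 40 N, if the wrist force passes 120 N, or if a joint passes its speed limit or range.

## Working session

There is one attempt and no reset: what is moved stays moved. The work goes in short steps, Python scripts to look and compute and a shell command to move; the robot and the scene stay as the last step left them, time stands still between calls to the robot, and variables do not carry over. Pictures are saved under pics/ and viewed, and the job is handed in when it is done.

```bash
ls; mkdir -p pics
python3 - <<'E'
from workcell import ctrl, vision
import cv2
print(ctrl.get_obs())
for n in ["side","top","wrist"]:
    r=vision.get_image(n); cv2.imwrite(f"pics/{n}0.png",r["img"])
    print(n,{k:v for k,v in r.items() if k!="img"})
E
```

```text
pics
{'t': 0.0, 'qpos': array([ 1.13299976e+00,  4.23822357e-01,  1.63071078e+00, -3.17321581e-05,
        1.08858437e+00, -1.90229433e-02]), 'qvel': array([ 0.0011554 ,  0.00039491, -0.00111793, -0.00162211,  0.00029413,
        0.00044669]), 'joint_torque': array([-1.37066447e-03, -5.44607484e+01, -2.73669702e+01,  6.43134350e-02,
        2.25946424e-02, -1.02303331e-04]), 'ee_pos': array([253.90786975, 570.48125238, 221.90507078]), 'orientation': array([ 0.32729286,  1.54604447, -0.32965007]), 'ft_force': array([-0.34674016, -0.54959589,  0.4061985 ]), 'moment': array([-0.10442127, -0.02540436,  0.02543895]), 'width': 87.88021620137764}
side {'mtx': array([[408.91418449,   0.        , 273.82767229],
       [  0.        , 408.91418449, 210.72812178],
       [  0.        ,   0.        ,   1.        ]]), 'rvec': array([ 2.10198988, -0.76630561,  0.3931625 ]), 'tvec': array([-422.54675808,  271.13297127,  852.71051144])}
top {'mtx': array([[519.27120551,   0.        , 282.20997563],
       [  0.        , 519.27120551, 216.99761269],
       [  0.        ,   0.        ,   1.        ]]), 'rvec': array([ 2.17128659, -2.04990773,  0.21582163]), 'tvec': array([  -3.9758627 ,  569.96934378, 1325.36674338])}
wrist {'mtx': array([[304.38697653,   0.        , 273.63716179],
       [  0.        , 304.38697653, 206.72254384],
       [  0.        ,   0.        ,   1.        ]]), 'hand_eye': array([[ 1.85886265e-04, -2.80913230e-01,  9.59733152e-01,
        -1.62491433e+02],
       [ 9.99999738e-01,  7.23973881e-04,  1.82213414e-05,
         1.76916979e+00],
       [-6.99940351e-04,  9.59732897e-01,  2.80913291e-01,
        -7.74608280e+01],
       [ 0.00000000e+00,  0.00000000e+00,  0.00000000e+00,
         1.00000000e+00]])}
```

View pics/top0.png

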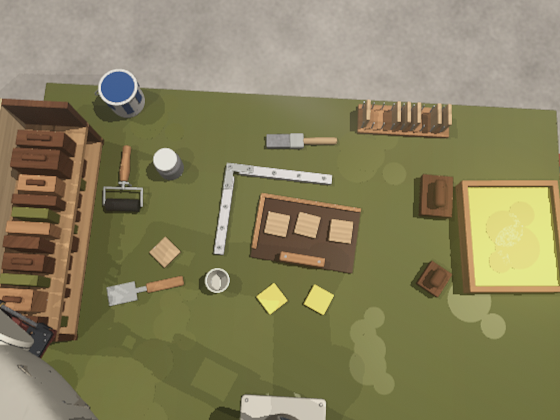

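View pics/side0.png

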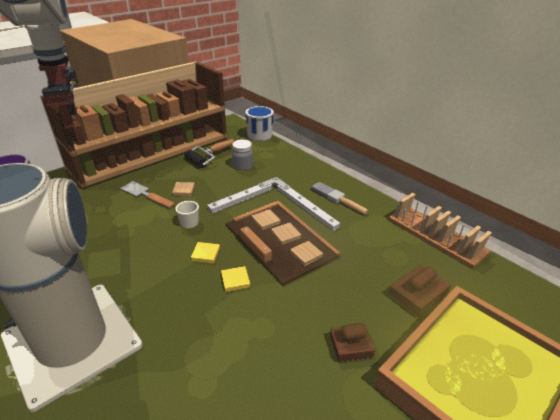

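View pics/wrist0.png

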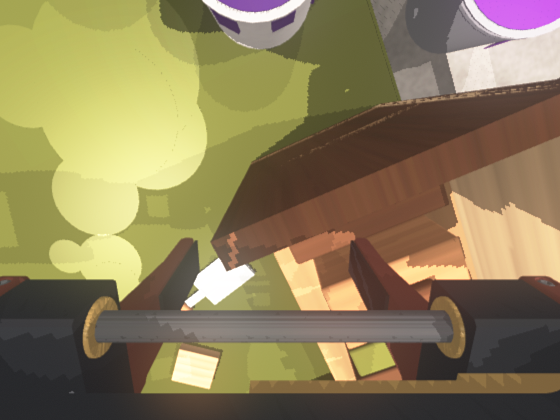

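Overview: in the top view the tray spans about (252..361, 195..272), with coasters at (276,224), (307,225), (341,231) and the handle at (302,260). The square's corner is near (231,167). Lookalikes are the yellow squares at (271,298) and (319,299), and the spare coaster at (164,251). By the description I want the three pale squares on the dark tray. Next is a close crop to confirm that.

Run:
```python
import cv2
im=cv2.imread("pics/top0.png")[150:280,205:370]
cv2.imwrite("pics/topcrop.png",cv2.resize(im,None,fx=4.6,fy=4.6,interpolation=cv2.INTER_CUBIC))
im=cv2.imread("pics/side0.png")[165:285,200:350]
cv2.imwrite("pics/sidecrop.png",cv2.resize(im,None,fx=5,fy=5,interpolation=cv2.INTER_CUBIC))
```

```text
(no output)
```

View pics/topcrop.png

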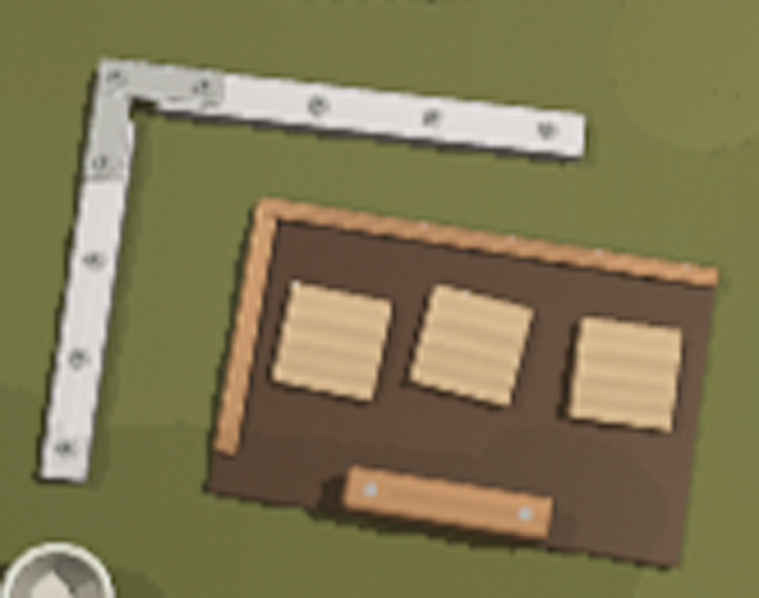

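View pics/sidecrop.png

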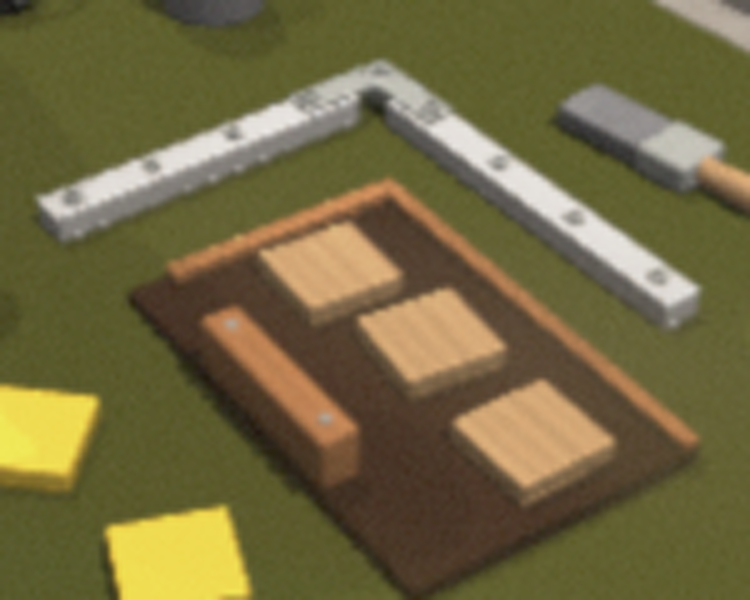

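The crop shows three pale coasters on the dark tray, with the lip at the top edge, the stop at the left and the handle at the bottom. That confirms the choice. Now I'll measure.

```bash
cat > h.py <<'E'
import numpy as np, cv2
from workcell import ctrl, vision
from scipy.spatial.transform import Rotation as R
def cast(r,uv,z):
    uv=np.atleast_2d(np.float64(uv)); K=r["mtx"]
    Rm=cv2.Rodrigues(r["rvec"])[0]; C=-Rm.T@r["tvec"]
    d=np.c_[(uv-K[[0,1],[2,2]])/K[[0,1],[0,1]],np.ones(len(uv))]@Rm
    return C+d*((z-C[2])/d[:,2])[:,None]
def proj(r,p): return cv2.projectPoints(np.float64(np.atleast_2d(p)),r["rvec"],r["tvec"],r["mtx"],None)[0][:,0]
def tool():
    o=ctrl.get_obs(); return o,np.asarray(o["ee_pos"]),R.from_rotvec(o["orientation"]).as_matrix()
def blobs(im,lo,hi,amin,k=4):
    """masked blobs on upscaled picture; contours returned in original pixels"""
    b=cv2.resize(im,None,fx=k,fy=k,interpolation=cv2.INTER_CUBIC)
    m=cv2.inRange(cv2.cvtColor(b,cv2.COLOR_BGR2HSV),lo,hi)
    m=cv2.morphologyEx(m,cv2.MORPH_OPEN,np.ones((3,3)));m=cv2.morphologyEx(m,cv2.MORPH_CLOSE,np.ones((5,5)))
    cs=cv2.findContours(m,cv2.RETR_EXTERNAL,cv2.CHAIN_APPROX_NONE)[0]
    return [((c[:,0]+.5)/k-.5) for c in cs if cv2.contourArea(c)>amin*k*k]
def rect(P):
    (c,s,a)=cv2.minAreaRect(np.float32(P[:,:2])); return np.array(c),s,a
E
python3 - <<'E'
from h import *
r=vision.get_image("top"); im=r["img"]; hsv=cv2.cvtColor(im,cv2.COLOR_BGR2HSV)
for p in [(276,224),(307,225),(302,260),(320,206),(290,173),(225,210),(300,243),(300,290),(240,230),(258,225)]:
    print(p,hsv[p[1],p[0]])
print("coast")
for c in blobs(im,(10,60,165),(19,135,255),300):
    if len(c)<2000: print(c.mean(0).round(1),*rect(cast(r,c,24)))
print("lips")
for c in blobs(im,(5,120,100),(14,220,255),100):
    print(c.mean(0).round(1),*[rect(cast(r,c,z)) for z in (18,44)])
print("bar")
for c in blobs(im,(0,0,150),(180,45,255),300):
    print(c.mean(0).round(1),*rect(cast(r,c,18)))
E
```

```text
(276, 224) [ 17  84 215]
(307, 225) [ 17  84 215]
(302, 260) [ 14 119 190]
(320, 206) [ 14 105  78]
(290, 173) [ 13  10 224]
(225, 210) [ 17  10 223]
(300, 243) [ 13 104 101]
(300, 290) [ 29 109 112]
(240, 230) [ 30 102 117]
(258, 225) [ 14 115 201]
coast
[ 15.8 297.7] [315.13540649 722.67004395] (54.88664245605469, 88.0017318725586) 0.37365075945854187
[302.1 258.6] [465.63046265 -30.76068497] (118.42223358154297, 21.852344512939453) 84.14094543457031
[164.4 251.5] [463.61569214 340.58813477] (59.12791061401367, 58.82118606567383) 49.52731704711914
[ 27.3 227.2] [508.75765991 719.85064697] (31.232711791992188, 117.57398223876953) 0.036943547427654266
[340.7 230.8] [ 547.78594971 -131.73207092] (60.52595138549805, 60.601043701171875) 84.99222564697266
[307.1 224.5] [559.90710449 -39.6200676 ] (59.952274322509766, 60.69929885864258) 78.32247161865234
[276.7 223.7] [557.06866455  42.76983643] (60.262306213378906, 60.48688888549805) 81.6590347290039
[292.9 209. ] [551.96801758 -38.32208252] (277.968505859375, 154.10972595214844) 84.18569946289062
[ 36.  182.7] [634.38549805 715.38891602
[... 3428 characters left out ...]
8)
bar
[283.9 406.8] [82.46370697 -1.38780212] (54.81068801879883, 216.130615234375) 0.7718704342842102
[ 19.7 394.6] [ 99.10090637 655.98779297] (182.34117126464844, 144.07528686523438) 9.627998352050781
[125.3 292.3] [350.48995972 430.23025513] (50.21089553833008, 102.81976318359375) 16.16523551940918
[216.8 280. ] [395.81500244 193.9390564 ] (66.03396606445312, 65.7503433227539) 3.29532790184021
[255.3 191. ] [588.21502686  53.24822998] (298.4444580078125, 258.9812927246094) 86.64204406738281
[164.6 158.9] [725.52313232 368.63787842] (66.5145492553711, 66.76377868652344) 50.839698791503906
[292.8  54.7] [1003.40283203   59.49707031] (484.0308837890625, 1685.18017578125) 3.4015748500823975
```

```bash
cat > sq.py <<'E'
from h import *
def square(r):
    im=r["img"]; b=[c for c in blobs(im,(0,0,130),(180,55,255),300) if 200<c.mean(0)[0]<330 and 150<c.mean(0)[1]<260]
    P=np.vstack(b); W=cast(r,P,18)[:,:2]
    hull=W
    # rough inner corner, then fit edges
    c0=cast(r,[[233,173]],18)[0,:2]
    x=np.deg2rad(-5); out={}
    for it in range(4):
        X=np.array([np.cos(x),np.sin(x)]);Y=np.array([-X[1],X[0]])
        L=np.c_[(W-c0)@X,(W-c0)@Y]
        t=8 if it==0 else 4
        f=W[(abs(L[:,0])<t)&(L[:,1]<-35)&(L[:,1]>-255)]
        s=W[(abs(L[:,1])<t)&(L[:,0]<-35)&(L[:,0]>-205)]
        lf=cv2.fitLine(np.float32(f),cv2.DIST_HUBER,0,.01,.01).ravel(); ls=cv2.fitLine(np.float32(s),cv2.DIST_HUBER,0,.01,.01).ravel()
        ay=np.arctan2(lf[0],-lf[1]) if lf[1]<0 else np.arctan2(-lf[0],lf[1]); 
        ax=np.arctan2(ls[1],ls[0]) if ls[0]>0 else np.arctan2(-ls[1],-ls[0])
        A=np.c_[lf[:2],-ls[:2]]; k=np.linalg.solve(A,ls[2:]-lf[2:]); c0=lf[2:]+k[0]*lf[:2]
        x=(ay*len(f)+ax*len(s))/(len(f)+len(s))
    return c0,np.rad2deg([ay,ax,x]),len(f),len(s)
E
python3 - <<'E'
from sq import *
from scipy.spatial.transform import Rotation as R
r=vision.get_image("top"); c,a,nf,ns=square(r); print(c,a,nf,ns)
o,p,T=tool(); print(T.round(4),p)
yaw=np.deg2rad(-6.0)
X=np.array([np.cos(yaw),np.sin(yaw)]);Y=np.array([-X[1],X[0]])
h=np.array([462.4,-29.3]); org=h+78*X; print("tray origin",org)
for q in [(557.07,42.77),(559.9,-39.6),(547.8,-131.7)]: print(((q-org)@X),((q-org)@Y))
# tray corner predictions vs image
for q,z in [((90,140),18),((90,-140),18),((-90,-140),10),((-90,140),10)]:
    w=org+q[0]*X+q[1]*Y; print(q,proj(r,[w[0],w[1],z]))
sd=vision.get_image("side")
for q,z in [((90,140),18),((90,-140),18),((-90,-140),10),((-90,140),10)]:
    w=org+q[0]*X+q[1]*Y; print(q,proj(sd,[w[0],w[1],z]))
print("sq side",proj(sd,[c[0],c[1],18]))
E
```

```text
[696.9173  169.13846] [-3.405878  -3.5322707 -3.460633 ] 314 240
[[-3.000e-04  4.067e-01  9.136e-01]
 [-7.000e-04  9.136e-01 -4.067e-01]
 [-1.000e+00 -7.000e-04 -0.000e+00]] [254.04255721 570.75036633 222.29804279]
tray origin [539.97270784 -37.45322013]
8.618021486814678 81.57090261674023
20.04252797006344 -0.052050353697006724
17.63588450305819 -92.91231132265357
(90, 140) [[260.81791041 192.36359854]]
(90, -140) [[360.89387987 208.30190546]]
(-90, -140) [[351.75715508 273.05990578]]
(-90, 140) [[249.70331122 256.41351661]]
(90, 140) [[277.04717198 200.42186691]]
(90, -140) [[339.0138484  252.63893859]]
(-90, -140) [[281.53031363 283.7566514 ]]
(-90, 140) [[224.65063797 223.07537946]]
sq side [[273.97302859 183.7415763 ]]
```

Run:
```python
import numpy as np
a=np.deg2rad(66.0); s=np.array([252.7,-522.7])/16
for i in range(16):
    y=np.array([np.cos(a),np.sin(a)]); z=np.array([np.sin(a),-np.cos(a)])
    print(i,np.round([.0076,s@y/1000,s@z/1000],4)); a-= (.115 if i<10 else .1066 if i==10 else 0)
```

```text
0 [ 0.0076 -0.0234  0.0277]
1 [ 0.0076 -0.0201  0.0302]
2 [ 0.0076 -0.0165  0.0323]
3 [ 0.0076 -0.0127  0.034 ]
4 [ 0.0076 -0.0087  0.0352]
5 [ 0.0076 -0.0046  0.036 ]
6 [ 0.0076 -0.0004  0.0363]
7 [0.0076 0.0037 0.0361]
8 [0.0076 0.0079 0.0354]
9 [0.0076 0.0119 0.0343]
10 [0.0076 0.0157 0.0327]
11 [0.0076 0.0191 0.0308]
12 [0.0076 0.0191 0.0308]
13 [0.0076 0.0191 0.0308]
14 [0.0076 0.0191 0.0308]
15 [0.0076 0.0191 0.0308]
```

```bash
python3 -m crank '[[[0.0076,-0.0234,0.0277],[0.115,0,0],0],[[0.0076,-0.02,0.03],[0.115,0,0],0],[[0.0076,-0.0165,0.0323],[0.115,0,0],0],[[0.0076,-0.0127,0.034],[0.115,0,0],0],[[0.0076,-0.0087,0.0352],[0.115,0,0],0],[[0.0076,-0.0046,0.036],[0.115,0,0],0],[[0.0076,-0.0004,0.0363],[0.115,0,0],0],[[0.0076,0.0037,0.0361],[0.115,0,0],0]]'
python3 -m crank '[[[0.0076,0.0079,0.0354],[0.115,0,0],0],[[0.0076,0.0119,0.0343],[0.115,0,0],0],[[0.0076,0.0157,0.0327],[0.1066,0,0],0],[[0.0076,0.0191,0.0308],[0,0,0],0],[[0.0076,0.0191,0.0308],[0,0,0],0],[[0.0076,0.0191,0.0308],[0,0,0],0],[[0.0076,0.0191,0.0308],[0,0,0],0],[[0.0076,0.0191,0.0308],[0,0,0],0]]'
python3 - <<'E'
from h import *
o,p,T=tool(); print(o["t"],p,T.round(3).tolist(),o["width"],o["ft_force"],np.round(o["qpos"],2))
r=vision.get_image("wrist"); cv2.imwrite("pics/w1.png",r["img"])
E
```

```text
t: 0.97
ee_pos: [380.7, 308.3, 161.7]
orientation: [1.041, 1.308, -1.04]
ft_force: [0.9, 0.8, -0.3]
width: 38.0
t: 1.63
ee_pos: [507.2, 46.9, 100.8]
orientation: [1.286, 1.158, -1.286]
ft_force: [1.2, 0.4, -0.6]
width: 0.6
1.6333 [507.20002924  46.93905173 100.83551668] [[0.0, 0.995, -0.104], [0.0, -0.104, -0.995], [-1.0, 0.0, -0.0]] 0.6365369165574332 [ 1.23368065  0.40949392 -0.59879518] [0.07 0.44 1.96 0.   0.74 0.17]
```

View pics/w1.png

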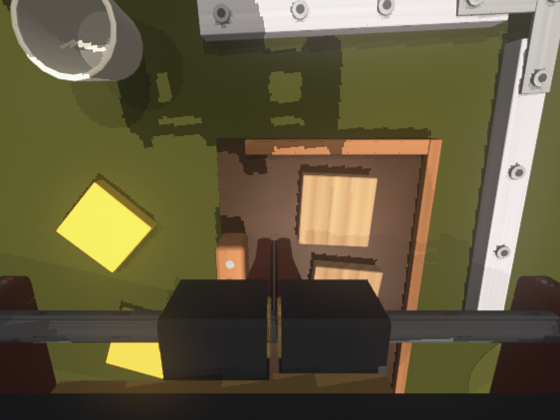

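The wrist view shows the closed fingertips at (275,240), coaster a at (338,210), the tray's outer corner at (440,140), and the handle's near end at (231,262). I'll refine from this view.

```bash
cat >> h.py <<'E'
def wrist():
    o,p,T=tool(); r=vision.get_image("wrist"); H=r["hand_eye"]
    r["Rw"]=T@H[:3,:3]; r["Cw"]=T@H[:3,3]+p
    return r
def wcast(r,uv,z):
    uv=np.atleast_2d(np.float64(uv)); K=r["mtx"]
    d=np.c_[(uv-K[[0,1],[2,2]])/K[[0,1],[0,1]],np.ones(len(uv))]@r["Rw"].T
    return r["Cw"]+d*((z-r["Cw"][2])/d[:,2])[:,None]
E
python3 - <<'E'
from h import *
r=wrist(); im=r["img"]
cs=blobs(im,(10,40,150),(20,150,255),300)
for c in cs:
    print("coast?",c.mean(0).round(1),rect(wcast(r,c,24)))
yaw=np.deg2rad(-6.0)
X=np.array([np.cos(yaw),np.sin(yaw)]);Y=np.array([-X[1],X[0]]); org=np.array([539.97,-37.45])
# clicks: outer corner top, stop near end, inner corner; handle near end top corners
for n,uv,z in [("corner 90,140",(441,139.5),18),("stop end",(246,139.5),18),("inner 80,128",(427,155.5),18),("handle -90,60",(217.5,234.5),44),("handle -66,60",(246.5,234.5),44),("plate -90,140",(217.5,138.5),10),("sq",(526,38),18)]:
    w=wcast(r,uv,z)[0,:2]; print(n,w.round(1),((w-org)@X).round(1),((w-org)@Y).round(1))
E
```

```text
coast? [400.3 367.2] (array([ 615.59686279, -123.6446228 ]), (60.05179977416992, 9.0094575881958), 84.08708190917969)
coast? [346.2 273.4] (array([565.74511719, -18.32280922]), (22.94086265563965, 59.789817810058594), 77.8458023071289)
coast? [226.1 261. ] (array([465.02935791,   7.42166519]), (34.56744384765625, 24.44928550720215), 84.1007080078125)
coast? [333.2 205.3] (array([559.35119629,  45.9649086 ]), (60.14820098876953, 59.97136688232422), 81.41083526611328)
coast? [406.9 196. ] (array([597.66113281,  22.51083374]), (155.27029418945312, 74.91289520263672), 84.09608459472656)
corner 90,140 [647.7  90.5] 93.7 138.5
stop end [495.1 106.8] -59.7 138.7
inner 80,128 [637.1  79.1] 84.5 126.0
handle -90,60 [466.4  39.8] -81.2 69.1
handle -66,60 [488.5  37.4] -59.0 69.1
plate -90,140 [471.5 109.5] -83.5 139.0
sq [705.2 156.4] 144.1 210.1
```

```bash
python3 -m crank '[[[0.03,-0.003,0],[0,0,0],0],[[0.03,0,0],[0,0,0],0],[[0.02,0,0],[0,0,0],0],[[0.006,0,0],[0,0,0],0],[[0,0,0],[0,0,0],0],[[0,0.005,0],[0,0,0],0],[[0,0.005,0],[0,0,0],0],[[0,0,0],[0,0,0],0]]'
python3 - <<'E'
from h import *
r=wrist(); cv2.imwrite("pics/w2.png",r["img"]); print(ctrl.get_obs()["ee_pos"],ctrl.get_obs()["ft_force"])
E
```

```text
t: 2.4
ee_pos: [516.2, 48.2, 16.7]
orientation: [1.288, 1.155, -1.282]
ft_force: [1.1, 0.3, 0.1]
width: -0.0
[515.47547815  48.16140639  16.45399191] [-0.14551746  0.44101198 -0.64070553]
```

View pics/w2.png

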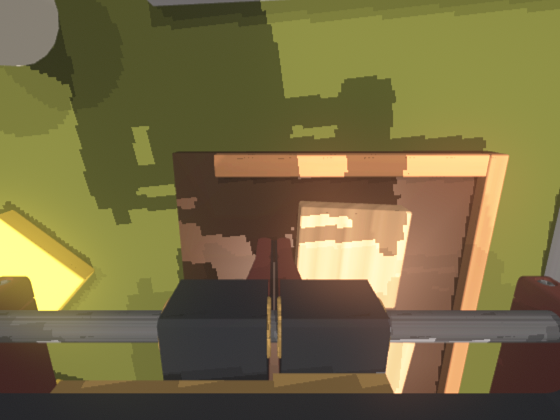

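The picture shows the fingers about touching coaster a's near edge (x≈297 px), clear of the handle. Now I'll push it to the lip.

```bash
python3 -m crank '[[[0.002,0,0],[0,0,0],0],[[0,0.006,0],[0,0,0],0],[[0,0.006,0],[0,0,0],0],[[0,0.006,0],[0,0,0],0],[[0,0.006,0],[0,0,0],0],[[0,0.006,0],[0,0,0],0],[[0,0.004,0],[0,0,0],0],[[0,0,0],[0,0,0],0]]'
python3 - <<'E'
from h import *
r=wrist(); cv2.imwrite("pics/w3.png",r["img"]); print(ctrl.get_obs()["ee_pos"],ctrl.get_obs()["ft_force"])
E
```

```text
t: 3.12
ee_pos: [548.7, 44.3, 13.1]
orientation: [1.287, 1.157, -1.285]
ft_force: [0.7, 0.1, -0.1]
width: 0.8
[547.88985117  44.30635324  12.99770085] [-0.20175541 -0.36183943 -0.31367808]
```

View pics/w3.png

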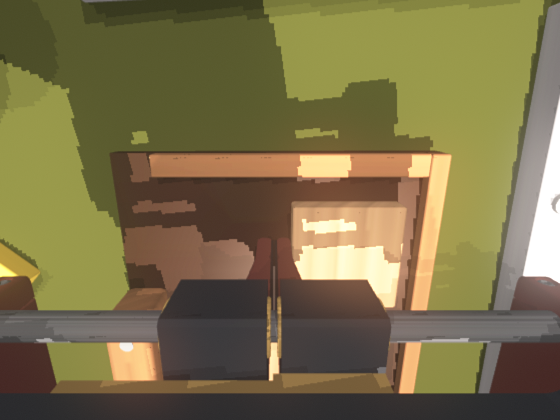

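Coaster a's right edge is at ~403 px and the lip at ~415, so about 6 mm remain.

```bash
python3 -m crank '[[[0,0.003,0],[0,0,0],0],[[0,0.002,0],[0,0,0],0],[[0,0.001,0],[0,0,0],0],[[0,0.001,0],[0,0,0],0],[[0,0.001,0],[0,0,0],0],[[0,0.001,0],[0,0,0],0],[[0,0,0],[0,0,0],0],[[0,0,0],[0,0,0],0]]'
python3 - <<'E'
from h import *
r=wrist(); im=cv2.resize(r["img"][120:300,220:470],None,fx=3,fy=3); cv2.imwrite("pics/w4.png",im); print(ctrl.get_obs()["ee_pos"],ctrl.get_obs()["ft_force"])
E
```

```text
t: 3.83
ee_pos: [556.3, 43.5, 13.1]
orientation: [1.286, 1.158, -1.286]
ft_force: [-0.7, 0.6, 0.9]
width: 0.4
[556.30815861  43.47983713  13.10579257] [0.39025852 0.35264597 0.53871202]
```

View pics/w4.png

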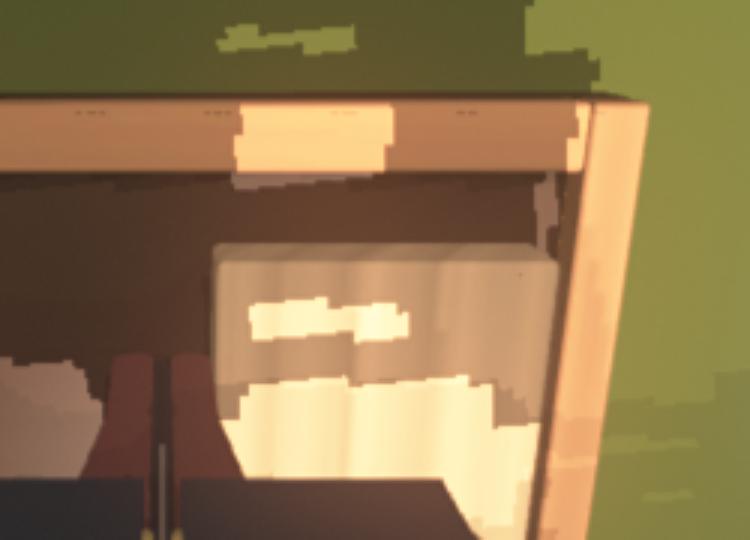

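```bash
python3 -m crank '[[[0,0.0005,0],[0,0,0],0],[[0,0.0005,0],[0,0,0],0],[[0,0.0005,0],[0,0,0],0],[[0,0.0005,0],[0,0,0],0],[[0,0.0005,0],[0,0,0],0],[[0,0.0005,0],[0,0,0],0],[[0,0.0005,0],[0,0,0],0],[[0,0,0],[0,0,0],0]]'
python3 - <<'E'
from h import *
r=wrist(); im=cv2.resize(r["img"][120:300,220:470],None,fx=3,fy=3); cv2.imwrite("pics/w5.png",im); print(ctrl.get_obs()["ee_pos"],ctrl.get_obs()["ft_force"])
E
```

```text
t: 4.55
ee_pos: [559.9, 43.1, 13.1]
orientation: [1.286, 1.158, -1.286]
ft_force: [0.6, 0.4, -0.4]
width: 0.3
[559.93405387  43.10385396  13.09147844] [-0.2927723  -0.29011867 -0.04969426]
```

View pics/w5.png

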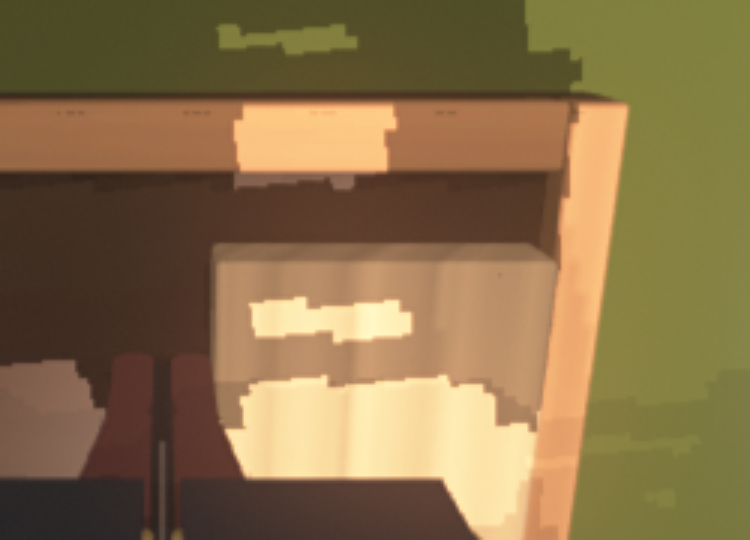

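The force is still ~0. Allowing for parallax, about 2–3 mm remain, so I'll push until the force rises.

```bash
python3 -m crank '[[[0,0.0005,0],[0,0,0],0],[[0,0.0005,0],[0,0,0],0],[[0,0.0005,0],[0,0,0],0],[[0,0.0005,0],[0,0,0],0],[[0,0.0005,0],[0,0,0],0],[[0,0.0005,0],[0,0,0],0],[[0,0.0005,0],[0,0,0],0],[[0,0.0003,0],[0,0,0],0]]'
python3 - <<'E'
from h import *
r=wrist(); im=cv2.resize(r["img"][120:300,220:470],None,fx=3,fy=3); cv2.imwrite("pics/w6.png",im); print(ctrl.get_obs()["ee_pos"],ctrl.get_obs()["ft_force"])
E
```

```text
t: 5.27
ee_pos: [561.1, 42.9, 12.9]
orientation: [1.283, 1.161, -1.29]
ft_force: [-9.0, 1.4, 8.1]
width: 0.5
[561.12755258  42.84684727  12.88064299] [-7.75477623  1.84920388  6.69973759]
```

View pics/w6.png

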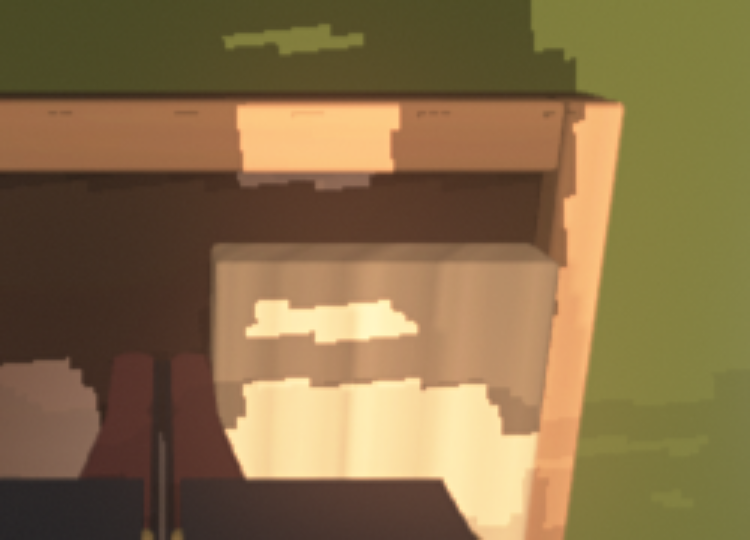

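```bash
python3 -m crank '[[[0,-0.025,0],[0,0,0],0],[[0,-0.026,0],[0,0,0],0],[[0,0,0.027],[0,0,0],0],[[0,0,0.027],[0,0,0],0],[[0,0,0.028],[0,0,0],0],[[0,0,0],[0,0,0],0],[[0,0.008,0],[0,0,0],0],[[0,0.008,0],[0,0,0],0]]'
python3 -m crank '[[[0,0.006,0],[0,0,0],0],[[0,0.006,0],[0,0,0],0],[[0,0.006,0],[0,0,0],0],[[0,0.006,0],[0,0,0],0],[[0,0.006,0],[0,0,0],0],[[0,0.002,0],[0,0,0],0],[[0,0,0],[0,0,0],0],[[0,0,0],[0,0,0],0]]'
python3 - <<'E'
from h import *
r=wrist(); cv2.imwrite("pics/w7.png",r["img"]); print(ctrl.get_obs()["ee_pos"],ctrl.get_obs()["ft_force"])
E
```

```text
t: 5.98
ee_pos: [521.1, -35.1, 13.2]
orientation: [1.287, 1.157, -1.286]
ft_force: [0.1, 0.1, -0.1]
width: 0.4
t: 6.65
ee_pos: [552.0, -38.5, 13.0]
orientation: [1.286, 1.158, -1.286]
ft_force: [0.2, 0.0, -0.4]
width: 0.7
[551.88579219 -38.51310451  13.02380428] [-0.07597076 -0.19222766 -0.05608472]
```

View pics/w7.png

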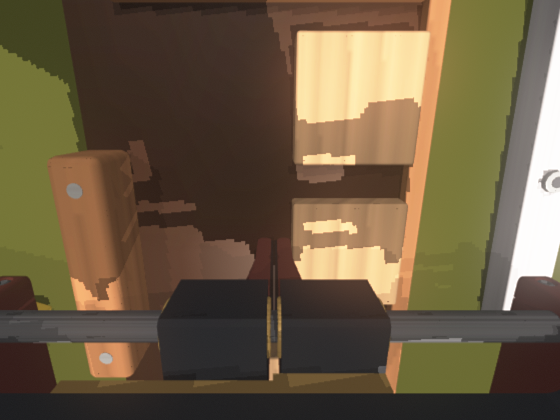

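b is now square to the lip but short by a few mm. I'll keep pushing slowly.

```bash
python3 -m crank '[[[0,0.002,0],[0,0,0],0],[[0,0.001,0],[0,0,0],0],[[0,0.001,0],[0,0,0],0],[[0,0.001,0],[0,0,0],0],[[0,0.0005,0],[0,0,0],0],[[0,0.0005,0],[0,0,0],0],[[0,0.0005,0],[0,0,0],0],[[0,0,0],[0,0,0],0]]'
python3 - <<'E'
from h import *
r=wrist(); cv2.imwrite("pics/w8.png",r["img"]); print(ctrl.get_obs()["ee_pos"],ctrl.get_obs()["ft_force"])
E
```

```text
t: 7.37
ee_pos: [554.7, -38.8, 12.7]
orientation: [1.283, 1.164, -1.291]
ft_force: [-9.0, 1.2, 7.8]
width: 0.7
[554.69311392 -38.88625505  12.72511695] [-9.63664294  1.93004103  7.99199926]
```

View pics/w8.png

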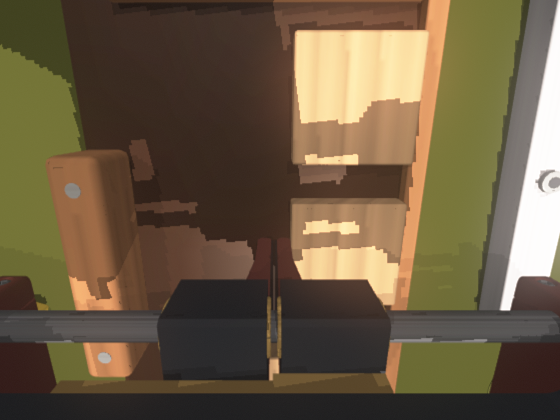

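Run:
```python
import cv2
im=cv2.imread("pics/w8.png")[0:300,270:470]; cv2.imwrite("pics/w8c.png",cv2.resize(im,None,fx=3,fy=2))
```

```text
(no output)
```

View pics/w8c.png

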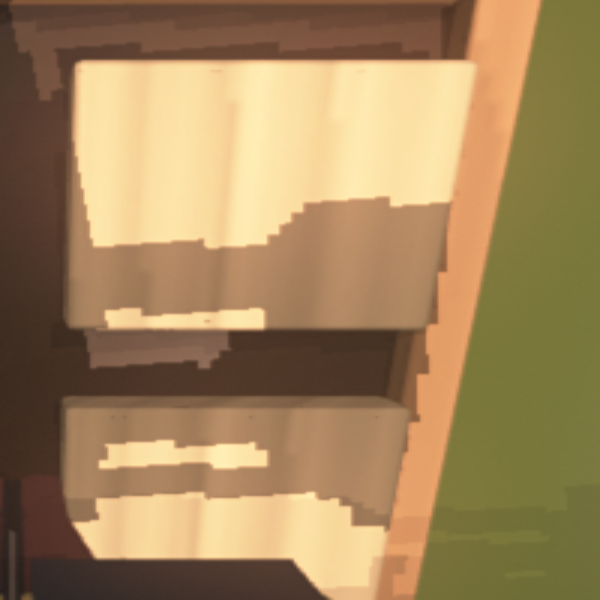

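a and b line up against the lip. Now c.

```bash
python3 -m crank '[[[0,-0.026,0],[0,0,0],0],[[0,-0.026,0],[0,0,0],0],[[0,0,0.031],[0,0,0],0],[[0,0,0.031],[0,0,0],0],[[0,0,0.031],[0,0,0],0],[[0,0,0],[0,0,0],0],[[0,0.008,0],[0,0,0],0],[[0,0.008,0],[0,0,0],0]]'
python3 -m crank '[[[0,0.006,0],[0,0,0],0],[[0,0.006,0],[0,0,0],0],[[0,0.006,0],[0,0,0],0],[[0,0.006,0],[0,0,0],0],[[0,0.002,0],[0,0,0],0],[[0,0.002,0],[0,0,0],0],[[0,0.001,0],[0,0,0],0],[[0,0.001,0],[0,0,0],0]]'
python3 -m crank '[[[0,0.0005,0],[0,0,0],0],[[0,0.0005,0],[0,0,0],0],[[0,0.0005,0],[0,0,0],0],[[0,0.0005,0],[0,0,0],0],[[0,0,0],[0,0,0],0],[[0,0,0],[0,0,0],0],[[0,0,0],[0,0,0],0],[[0,0,0],[0,0,0],0]]'
python3 - <<'E'
from h import *
r=wrist(); cv2.imwrite("pics/w9.png",r["img"]); print(ctrl.get_obs()["ee_pos"],ctrl.get_obs()["ft_force"])
E
```

```text
t: 8.08
ee_pos: [513.4, -127.8, 13.1]
orientation: [1.287, 1.158, -1.287]
ft_force: [-0.4, -0.4, 0.3]
width: 0.4
t: 8.75
ee_pos: [542.6, -131.0, 13.0]
orientation: [1.286, 1.158, -1.286]
ft_force: [0.5, 0.3, 0.3]
width: 0.4
t: 9.42
ee_pos: [544.8, -131.3, 13.1]
orientation: [1.286, 1.158, -1.286]
ft_force: [-0.2, -0.6, 0.4]
width: 0.5
[ 544.76242575 -131.29037365   13.08475571] [ 0.3440444  -0.01834343  0.39518623]
```

View pics/w9.png

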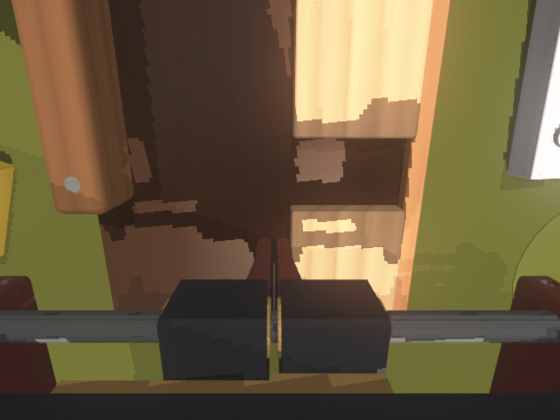

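```bash
python3 -m crank '[[[0,0.0005,0],[0,0,0],0],[[0,0.0005,0],[0,0,0],0],[[0,0.0005,0],[0,0,0],0],[[0,0.0005,0],[0,0,0],0],[[0,0.0005,0],[0,0,0],0],[[0,0.0005,0],[0,0,0],0],[[0,0,0],[0,0,0],0],[[0,0,0],[0,0,0],0]]'
```

```text
t: 10.13
ee_pos: [545.6, -131.2, 12.9]
orientation: [1.284, 1.162, -1.289]
ft_force: [-7.7, -0.1, 6.4]
width: 0.7
```

Contact with 7.7 N. Next I'll go round the open end and push the row toward the stop.

```bash
python3 -m crank '[[[0,-0.02,0],[0,0,0],0],[[0,0,0.027],[0,0,0],0],[[0,0,0.027],[0,0,0],0],[[0,0,0],[0,0,0],0],[[0,0.026,0],[0,0,0],0],[[0,0.026,0],[0,0,0],0],[[0,0,0],[0,0,0],0],[[0,0,0],[0,0,0],0]]'
python3 -m crank '[[[0,0,-0.006],[0,0,0],0],[[0,0,-0.006],[0,0,0],0],[[0,0,-0.006],[0,0,0],0],[[0,0,-0.006],[0,0,0],0],[[0,0,-0.006],[0,0,0],0],[[0,0,-0.006],[0,0,0],0],[[0,0,0],[0,0,0],0],[[0,0,0],[0,0,0],0]]'
python3 - <<'E'
from h import *
r=wrist(); cv2.imwrite("pics/w10.png",r["img"]); print(ctrl.get_obs()["ee_pos"],ctrl.get_obs()["ft_force"])
r=vision.get_image("top"); cv2.imwrite("pics/t10.png",cv2.resize(r["img"][150:280,205:370],None,fx=4.6,fy=4.6))
E
```

```text
t: 10.8
ee_pos: [575.3, -188.5, 13.1]
orientation: [1.286, 1.157, -1.284]
ft_force: [-0.3, 1.4, -0.3]
width: 0.1
t: 11.47
ee_pos: [577.8, -152.3, 13.2]
orientation: [1.285, 1.158, -1.285]
ft_force: [-0.5, -0.0, -0.4]
width: 0.5
[ 577.84634896 -152.70203337   13.15773353] [0.7228382  0.84253069 0.04182467]
```

View pics/w10.png

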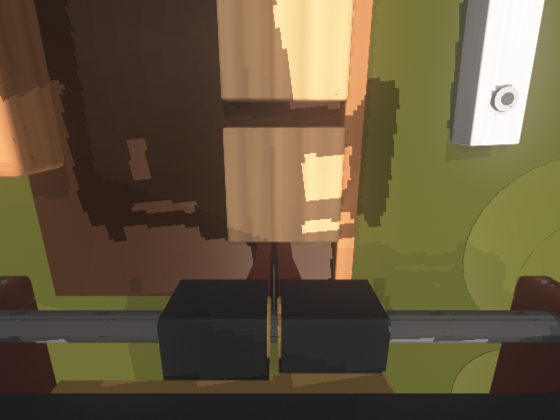

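View pics/t10.png

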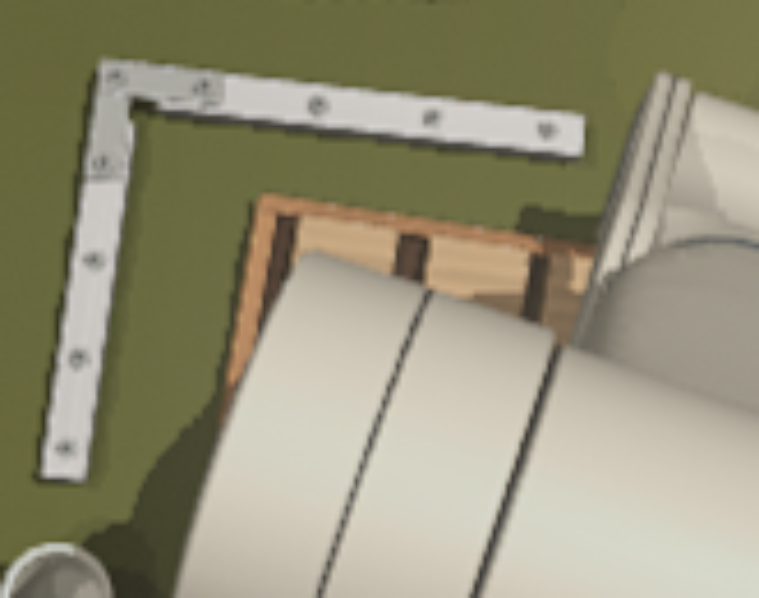

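c is sliding along the lip. It spans 226–342 px and the finger is ~5 mm off its centre, so I'll shift 4 mm toward the lip and continue.

```bash
python3 -m crank '[[[0,0.002,-0.004],[0,0,0],0],[[0,0.002,-0.004],[0,0,0],0],[[0,0,-0.005],[0,0,0],0],[[0,0,-0.005],[0,0,0],0],[[0,0,-0.005],[0,0,0],0],[[0,0,-0.005],[0,0,0],0],[[0,0,-0.005],[0,0,0],0],[[0,0,-0.005],[0,0,0],0]]'
python3 -m crank '[[[0,0,-0.002],[0,0,0],0],[[0,0,-0.002],[0,0,0],0],[[0,0,-0.001],[0,0,0],0],[[0,0,-0.001],[0,0,0],0],[[0,0,-0.001],[0,0,0],0],[[0,0,0],[0,0,0],0],[[0,0,0],[0,0,0],0],[[0,0,0],[0,0,0],0]]'
python3 - <<'E'
from h import *
r=wrist(); cv2.imwrite("pics/w11.png",r["img"]); print(ctrl.get_obs()["ee_pos"],ctrl.get_obs()["ft_force"])
E
```

```text
t: 12.23
ee_pos: [585.7, -114.9, 13.1]
orientation: [1.286, 1.158, -1.286]
ft_force: [-0.7, -1.5, 0.1]
width: 0.2
t: 12.9
ee_pos: [586.2, -108.5, 13.0]
orientation: [1.286, 1.158, -1.286]
ft_force: [0.4, 0.2, -0.7]
width: 0.7
[ 586.22269239 -108.49705998   12.97714117] [-0.02039284  0.55820295 -0.06486968]
```

View pics/w11.png

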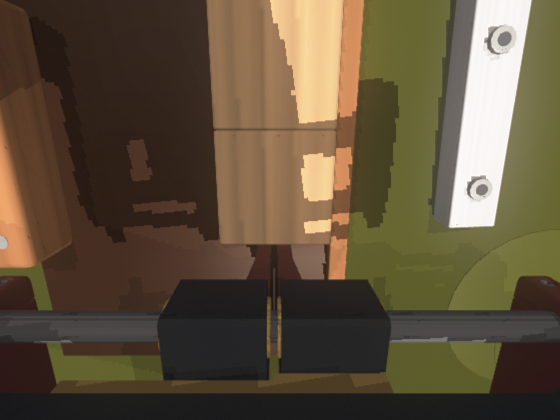

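```bash
python3 -m crank '[[[0,0,-0.001],[0,0,0],0],[[0,0,-0.001],[0,0,0],0],[[0,0,-0.0005],[0,0,0],0],[[0,0,-0.0005],[0,0,0],0],[[0,0,-0.0005],[0,0,0],0],[[0,0,-0.0005],[0,0,0],0],[[0,0,0],[0,0,0],0],[[0,0,0],[0,0,0],0]]'
python3 -m crank '[[[0,0,-0.0005],[0,0,0],0],[[0,0,-0.0005],[0,0,0],0],[[0,0,-0.0005],[0,0,0],0],[[0,0,-0.0005],[0,0,0],0],[[0,0,0],[0,0,0],0],[[0,0,0],[0,0,0],0],[[0,0,0],[0,0,0],0],[[0,0,0],[0,0,0],0]]'
```

```text
t: 13.62
ee_pos: [586.9, -104.6, 13.1]
orientation: [1.286, 1.158, -1.286]
ft_force: [0.1, -1.1, -0.4]
width: 0.4
t: 14.28
ee_pos: [587.0, -102.6, 13.1]
orientation: [1.286, 1.158, -1.286]
ft_force: [-0.3, -4.0, 0.2]
width: 0.5
```

```bash
python3 -m crank '[[[0,0,-0.0005],[0,0,0],0],[[0,0,-0.0005],[0,0,0],0],[[0,0,-0.0005],[0,0,0],0],[[0,0,0],[0,0,0],0],[[0,0,0],[0,0,0],0],[[0,0,0],[0,0,0],0],[[0,0,0],[0,0,0],0],[[0,0,0],[0,0,0],0]]'
python3 - <<'E'
from h import *
r=wrist(); cv2.imwrite("pics/w12.png",r["img"]); print(ctrl.get_obs()["ee_pos"],ctrl.get_obs()["ft_force"])
r=vision.get_image("side"); cv2.imwrite("pics/s12.png",cv2.resize(r["img"][165:285,200:350],None,fx=5,fy=5))
E
```

```text
t: 14.95
ee_pos: [587.2, -100.9, 13.1]
orientation: [1.286, 1.158, -1.286]
ft_force: [-0.1, -3.4, 0.2]
width: 0.4
[ 587.12672213 -100.91188488   13.08610409] [-0.12506123 -3.17155923  0.32215187]
```

View pics/w12.png

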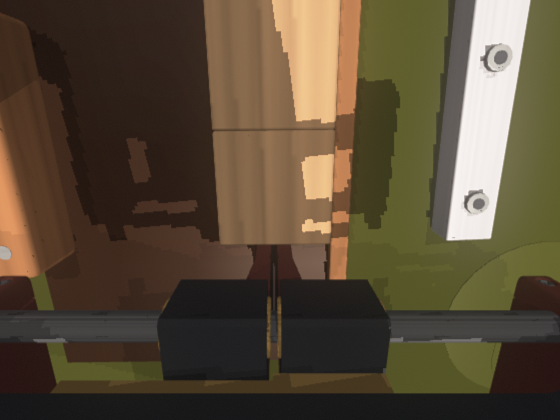

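View pics/s12.png

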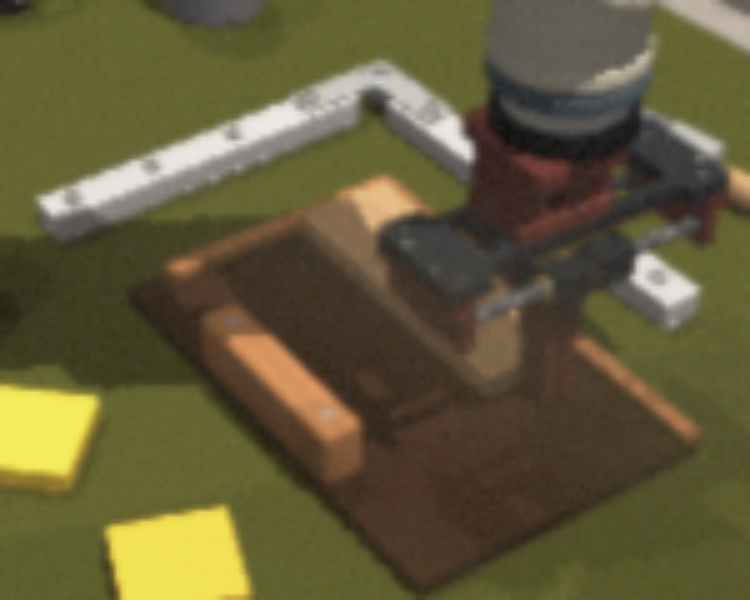

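The row is against the stop: 3–4 N, the tray-friction level, and the seam is straight at row 129. I'll lift clear, move over the handle and inspect.

```bash
python3 -m crank '[[[0,0,0.012],[0,0,0],0],[[-0.03,0,0.003],[0,0,0],0],[[-0.04,0,0],[0,0,0],0],[[-0.04,0,0],[0,0,0],0.06],[[0,-0.0325,-0.0185],[0,0,0],0.06],[[0,-0.0325,-0.0185],[0,0,0],0.06],[[0,-0.0325,-0.0185],[0,0,0],0.06],[[0,-0.0325,-0.0185],[0,0,0],0.06]]'
python3 -m crank '[[[0,0,0],[0,0,0],0.06],[[0,0,0],[0,0,0],0.06],[[0,0,0],[0,0,0],0.06],[[0,0,0],[0,0,0],0.06],[[0,0,0],[0,0,0],0.06],[[0,0,0],[0,0,0],0.06],[[0,0,0],[0,0,0],0.06],[[0,0,0],[0,0,0],0.06]]'
python3 - <<'E'
from h import *
r=wrist(); cv2.imwrite("pics/w13.png",r["img"]); print(ctrl.get_obs()["ee_pos"],ctrl.get_obs()["ft_force"])
r=vision.get_image("top"); cv2.imwrite("pics/t13.png",cv2.resize(r["img"][150:280,205:370],None,fx=4.6,fy=4.6))
E
```

```text
t: 15.72
ee_pos: [462.4, -28.4, 123.3]
orientation: [1.287, 1.158, -1.286]
ft_force: [0.5, 0.5, 0.7]
width: 30.4
t: 16.38
ee_pos: [464.3, -29.1, 122.9]
orientation: [1.286, 1.158, -1.286]
ft_force: [0.1, -0.6, 0.1]
width: 59.7
[464.19227033 -28.98290771 122.95766868] [0.29420094 0.48462867 0.51323902]
```

View pics/w13.png

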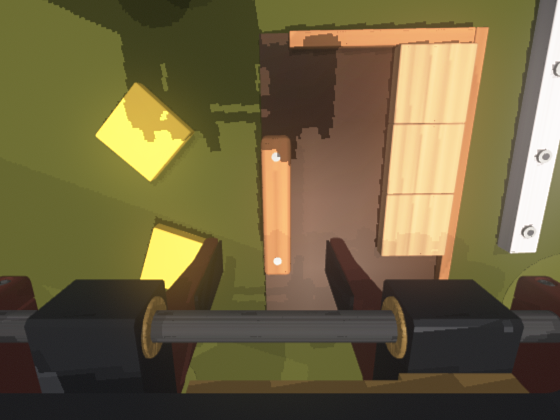

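View pics/t13.png

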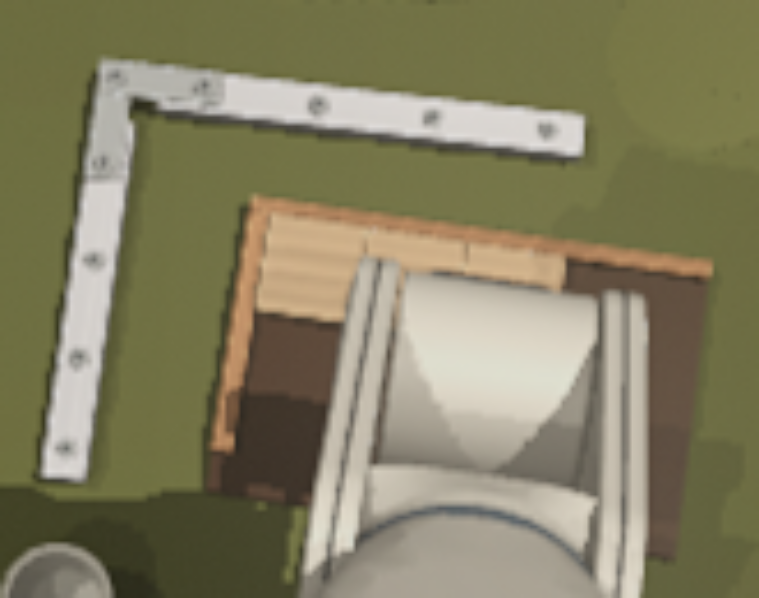

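The row looks tight: seams at rows 124 and 194, coasters spanning (381..475, 44..256). I'll zoom in, measure the coasters against the lip, and get the handle pose.

Run:
```python
from h import *
r=wrist(); im=r["img"]
cv2.imwrite("pics/w14.png",cv2.resize(im[20:285,250:500],None,fx=3,fy=2.2,interpolation=cv2.INTER_CUBIC))
print("tcp px"); H=r["hand_eye"]; t=-H[:3,:3].T@H[:3,3]; q=r["mtx"]@t; print(q[:2]/q[2])
for c in blobs(im,(8,40,90),(22,210,255),300):
    if 260<c.mean(0)[0]<480:
      for z in (24,44): print(c.mean(0).round(1),rect(wcast(r,c,z)))
print(ctrl.get_obs()["ee_pos"])
```

```text
tcp px
[273.32865386 258.00094161]
[409.3 378.2] (array([ 589.87731934, -229.84873962]), (77.6185073852539, 12.670869827270508), 6.118518829345703)
[409.3 378.2] (array([ 580.89404297, -208.48417664]), (71.68093872070312, 11.701586723327637), 6.118501663208008)
[397.2 328.7] (array([ 574.27362061, -166.85202026]), (20.472835540771484, 74.9557113647461), 4.986140727996826)
[397.2 328.7] (array([ 566.48406982, -150.30645752]), (18.906753540039062, 69.22184753417969), 4.986137866973877)
[358.1 156. ] (array([544.16772461, -15.11564636]), (251.87924194335938, 178.40904235839844), 85.04523468017578)
[358.1 156. ] (array([538.68121338, -10.17739868]), (232.6114501953125, 164.76123046875), 85.0451431274414)
[464.07227664 -28.86576586 122.99971521]
```

View pics/w14.png

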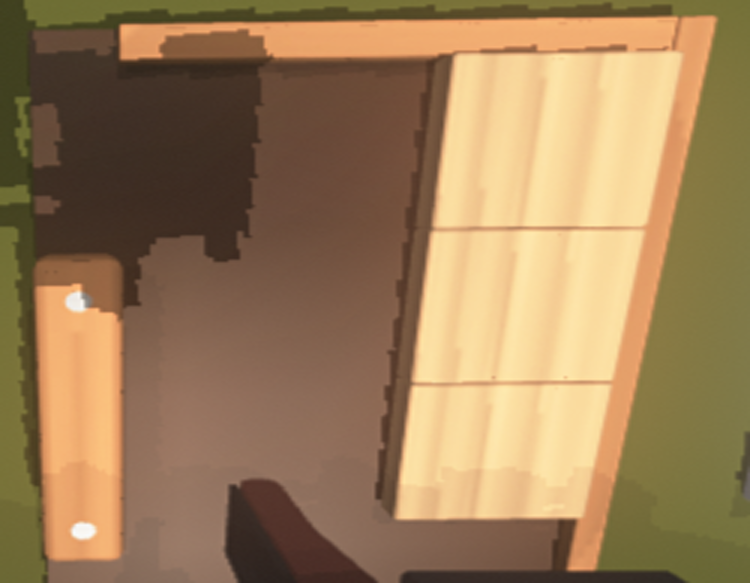

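```bash
cat > hd.py <<'E'
from h import *
r=wrist(); im=r["img"]; hsv=cv2.cvtColor(im,cv2.COLOR_BGR2HSV).astype(int)
E=[]
for v in range(165,262,4):
    s=hsv[v,250:310]; m=np.where((s[:,0]<20)&(s[:,2]>165))[0]
    if len(m)>15: E.append((v,250+m[0]-.5,250+m[-1]+.5))
E=np.array(E); 
for k in (1,2):
    W=wcast(r,np.c_[E[:,k],E[:,0]],44)[:,:2]
    l=cv2.fitLine(np.float32(W),cv2.DIST_HUBER,0,.01,.01).ravel(); d=l[:2]*np.sign(l[1])
    res=abs((W-l[2:])@[-d[1],d[0]]).max()
    print("edge",k,l[2:].round(1),"tray yaw",np.rad2deg(np.arctan2(-d[0],d[1])).round(2),res.round(2))
print(E[[0,-1]])
for n,uv in (("end+y",(276,150)),("end-y",(277.5,273.5)),("screw",(275.7,157)),("screw2",(277.7,261.3))): print(n,wcast(r,uv,44)[0].round(1))
E
python3 hd.py
```

```text
edge 1 [455.9 -26. ] tray yaw -4.86 0.39
edge 2 [479.  -22.5] tray yaw -5.07 0.82
[[165.  261.5 289.5]
 [261.  264.5 290.5]]
end+y [471.8  25.1  44. ]
end-y [462.1 -82.3  44. ]
screw [471.   19.7  44. ]
screw2 [463.5 -70.5  44. ]
```

The tray now sits at yaw ≈ -5.0°, with the handle centre within 2 mm of under the TCP. I'll turn 1°, descend and grip.

```bash
python3 -m crank '[[[0.03,0.002,0],[-0.0175,0,0],0.06],[[0.03,0,0],[0,0,0],0.06],[[0.03,0,0],[0,0,0],0.06],[[0.014,0,0],[0,0,0],0.06],[[0.004,0,0],[0,0,0],0.06],[[0,0,0],[0,0,0],0.06],[[0,0,0],[0,0,0],0.05],[[0,0,0],[0,0,0],0.04]]'
python3 - <<'E'
from h import *
r=wrist(); cv2.imwrite("pics/w15.png",r["img"]); print(ctrl.get_obs()["ee_pos"],ctrl.get_obs()["ft_force"])
E
```

```text
t: 17.25
ee_pos: [466.9, -29.1, 16.1]
orientation: [1.274, 1.165, -1.272]
ft_force: [-0.2, 0.4, 0.2]
width: 50.0
[466.97774998 -29.07059516  16.23912993] [-0.33422319  0.20729105 -0.32168412]
```

View pics/w15.png

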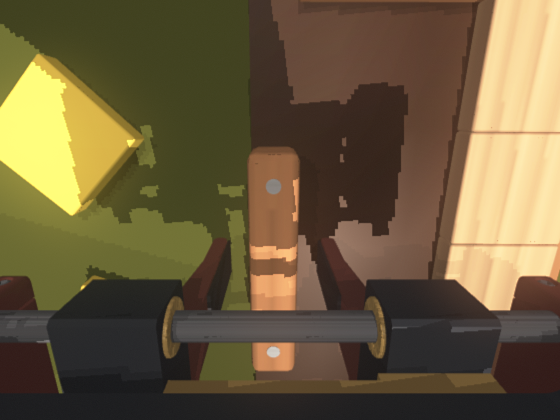

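Handle centred between the fingers at (272,255). Closing.

```bash
python3 -m crank '[[[0,0,0],[0,0,0],0.035],[[0,0,0],[0,0,0],0.03],[[0,0,0],[0,0,0],0.027],[[0,0,0],[0,0,0],0.025],[[0,0,0],[0,0,0],0.023],[[0,0,0],[0,0,0],0.02],[[0,0,0],[0,0,0],0.01],[[0,0,0],[0,0,0],0]]'
python3 -m crank '[[[0,0,0],[0,0,0],0],[[0,0,0],[0,0,0],0],[[0,0,0],[0,0,0],0],[[0,0,0],[0,0,0],0],[[0,0,0],[0,0,0],0],[[0,0,0],[0,0,0],0],[[0,0,0],[0,0,0],0],[[0,0,0],[0,0,0],0]]'
python3 - <<'E'
from h import *
from sq import square
o,p,T=tool(); print(p,T[:,1],o["width"],o["ft_force"],np.rad2deg(np.arctan2(T[1,1],T[0,1])))
r=vision.get_image("top"); cv2.imwrite("pics/t16.png",cv2.resize(r["img"][150:280,205:370],None,fx=4.6,fy=4.6))
w=wrist(); cv2.imwrite("pics/w16.png",w["img"])
E
```

```text
t: 17.97
ee_pos: [466.6, -29.0, 15.4]
orientation: [1.274, 1.166, -1.272]
ft_force: [1.0, 0.5, 5.3]
width: 23.9
t: 18.63
ee_pos: [466.6, -29.0, 15.4]
orientation: [1.274, 1.166, -1.272]
ft_force: [0.9, 0.2, 5.3]
width: 23.8
[466.55536579 -29.03361822  15.36583567] [ 0.99620057 -0.08708233  0.00104935] 23.75573660994037 [0.90948569 0.16840437 5.31283303] -4.995780279083612
```

View pics/t16.png

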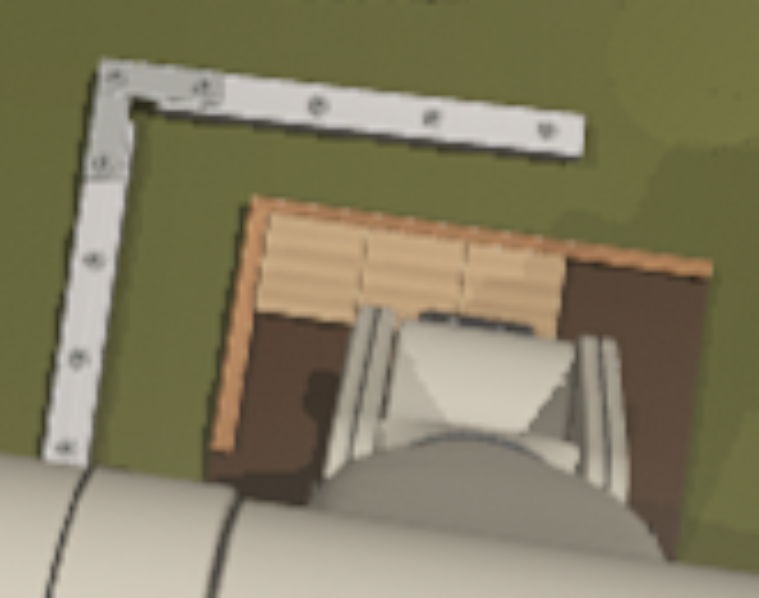

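View pics/w16.png

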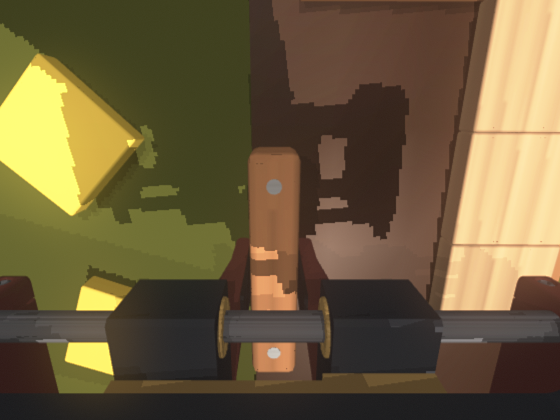

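The handle is gripped at 23.8 mm, with the row still tight. Now the tray-corner-to-square offset, from one picture and one height plane.

```bash
cat > rel.py <<'E'
from h import *
from sq import square
import sys
# tray outer edges (lip outer face top, stop outer face top) in top view, vs the square, both at z=18
def tray(r,c0,yaw,tcp):
    im=r["img"]; k=4
    b=cv2.resize(im,None,fx=k,fy=k,interpolation=cv2.INTER_CUBIC)
    hsv=cv2.cvtColor(b,cv2.COLOR_BGR2HSV)
    m=cv2.inRange(hsv,(5,80,120),(19,200,255))
    X=np.array([np.cos(yaw),np.sin(yaw)]);Y=np.array([-X[1],X[0]])
    F=[];S=[]
    for s in np.arange(-270,-30,4.):  # along lip, scan from outside in
        pts=np.array([np.r_[c0+Y*s*1.0+X*d,18] for d in np.arange(8,-12,-.25)])
        uv=proj(r,pts); q=np.round((uv+.5)*k-.5).astype(int)
        h=m[q[:,1].clip(0,m.shape[0]-1),q[:,0].clip(0,m.shape[1]-1)]>0
        i=np.where(h[:-3]&h[1:-2]&h[2:-1])[0]
        if len(i) and i[0]>0: F.append(pts[i[0],:2])
    for s in np.arange(-150,-20,4.):
        pts=np.array([np.r_[c0+X*s+Y*d,18] for d in np.arange(8,-12,-.25)])
        uv=proj(r,pts); q=np.round((uv+.5)*k-.5).astype(int)
        h=m[q[:,1].clip(0,m.shape[0]-1),q[:,0].clip(0,m.shape[1]-1)]>0
        i=np.where(h[:-3]&h[1:-2]&h[2:-1])[0]
        if len(i) and i[0]>0: S.append(pts[i[0],:2])
    F=np.array(F);S=np.array(S); print(len(F),len(S))
    lf=cv2.fitLine(np.float32(F),cv2.DIST_HUBER,0,.01,.01).ravel(); ls=cv2.fitLine(np.float32(S),cv2.DIST_HUBER,0,.01,.01).ravel()
    df=lf[:2]*np.sign(lf[1]); ds=ls[:2]*np.sign(ls[0])
    kk=np.linalg.solve(np.c_[lf[:2],-ls[:2]],ls[2:]-lf[2:]); c=lf[2:]+kk[0]*lf[:2]
    return c,np.rad2deg([np.arctan2(-df[0],df[1]),np.arctan2(ds[1],ds[0])])
E
python3 - <<'E'
from rel import *
r=vision.get_image("top")
cs=cast(r,[[225+0,0]],18)
c0=cast(r,[[259.9,192.9]],18)[0,:2]; print("click",c0)
o,p,T=tool()
c,a=tray(r,c0,np.deg2rad(-5),p); print("tray corner",c,a)
sc,sa=np.array([696.92,169.14]),-3.46
y=np.deg2rad(sa); X=np.array([np.cos(y),np.sin(y)]);Y=np.array([-X[1],X[0]])
print("tray corner in square",(c-sc)@X,(c-sc)@Y)
d=np.deg2rad(sa+5.0); v=c-p[:2]; v2=np.array([v[0]*np.cos(d)-v[1]*np.sin(d),v[0]*np.sin(d)+v[1]*np.cos(d)])
c2=p[:2]+v2; print("after turning",d,(c2-sc)@X,(c2-sc)@Y)
E
```

```text
click [642.43425569  94.81271735]
60 33
tray corner [645.0818    96.751175] [-5.102886  -5.0280156]
tray corner in square -47.37493260085938 -75.38539694292416
after turning 0.026878070480712675 -51.10024357877498 -70.84921057307187
```

```bash
python3 -m crank '[[[-0.0005,0.001,-0.001],[-0.0034,0,0],0],[[0,0.002,-0.002],[-0.0034,0,0],0],[[0,0.003,-0.003],[-0.0034,0,0],0],[[0,0.003,-0.004],[-0.0034,0,0],0],[[0,0.003,-0.004],[-0.0034,0,0],0],[[0,0.003,-0.004],[-0.0034,0,0],0],[[0,0.003,-0.004],[-0.0034,0,0],0],[[0,0.003,-0.004],[-0.0034,0,0],0]]'
python3 -m crank '[[[0,0.003,-0.004],[0,0,0],0],[[0,0.003,-0.004],[0,0,0],0],[[0,0.003,-0.004],[0,0,0],0],[[0,0.003,-0.004],[0,0,0],0],[[0,0.003,-0.004],[0,0,0],0],[[0,0.003,-0.004],[0,0,0],0],[[0,0.002,-0.003],[0,0,0],0],[[0,0.001,-0.002],[0,0,0],0]]'
python3 - <<'E'
from rel import *
r=vision.get_image("top"); cv2.imwrite("pics/t17.png",cv2.resize(r["img"][150:280,205:370],None,fx=4.6,fy=4.6))
o,p,T=tool(); print(p,o["ft_force"],o["width"],np.rad2deg(np.arctan2(T[1,1],T[0,1])))
cv2.imwrite("pics/w17.png",vision.get_image("wrist")["img"])
E
```

```text
t: 19.45
ee_pos: [487.0, -5.0, 15.3]
orientation: [1.252, 1.182, -1.257]
ft_force: [-5.3, -7.4, 6.4]
width: 24.0
t: 20.12
ee_pos: [510.1, 22.7, 15.4]
orientation: [1.252, 1.182, -1.256]
ft_force: [-4.0, -8.5, 6.3]
width: 24.0
[510.30768857  22.93587872  15.35392048] [-3.37008612 -3.3892542   4.93987398] 23.955731005711108 -3.4719107574314503
```

View pics/t17.png

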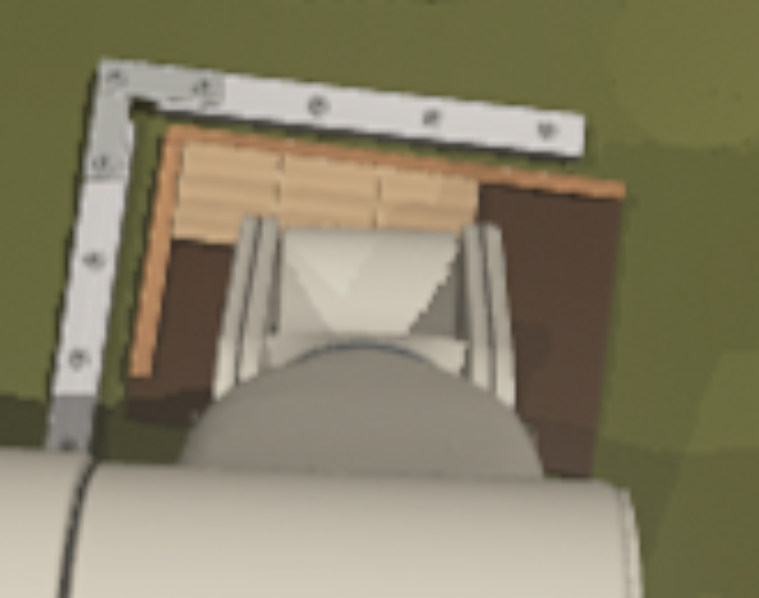

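View pics/w17.png

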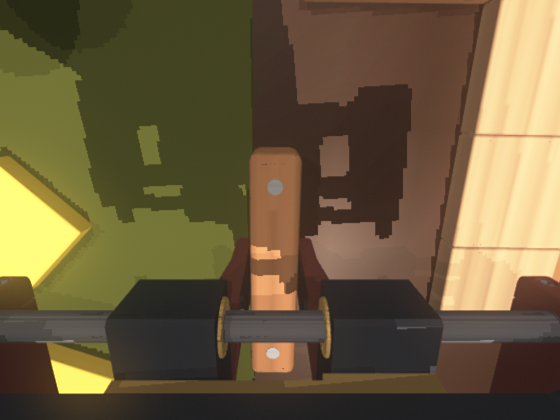

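```bash
python3 -m crank '[[[-0.001,0.001,-0.001],[0,0,0],0],[[0,0.0015,-0.002],[0,0,0],0],[[0,0.002,-0.003],[0,0,0],0],[[0,0.002,-0.003],[0,0,0],0],[[0,0.0015,-0.003],[0,0,0],0],[[0,0.001,-0.002],[0,0,0],0],[[0,0,0],[0,0,0],0],[[0,0,0],[0,0,0],0]]'
python3 - <<'E'
from rel import *
r=vision.get_image("top"); cv2.imwrite("pics/t18.png",cv2.resize(r["img"][150:280,205:370],None,fx=4.6,fy=4.6))
o,p,T=tool(); print(p,o["ft_force"],o["width"],np.rad2deg(np.arctan2(T[1,1],T[0,1])))
X=np.array([.9982,-.0604]);Y=np.array([.0604,.9982]); d=p[:2]-[466.56,-29.03]; print("remaining",51.1-d@X,70.8-d@Y)
E
```

```text
t: 20.88
ee_pos: [521.2, 36.8, 16.4]
orientation: [1.253, 1.181, -1.253]
ft_force: [0.4, 0.6, -6.7]
width: 24.1
[521.17876031  36.62588491  16.44426841] [-0.02452042 -0.20530433 -7.25836388] 23.64719500263729 -3.4131303699281568
remaining 0.5451689051176487 1.9633225584098
```

View pics/t18.png

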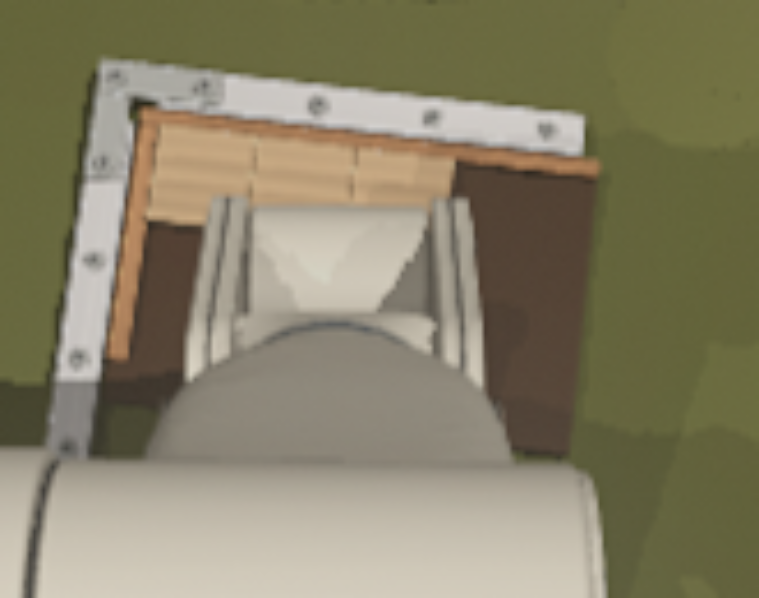

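The 1 mm raise put −7 N in z, so I'll lower 0.7 mm to lay the tray flat again before creeping in.

```bash
python3 -m crank '[[[0.0004,0,0],[0,0,0],0],[[0.0003,0,0],[0,0,0],0],[[0,0,0],[0,0,0],0],[[0,0.0005,0],[0,0,0],0],[[0,0.0005,-0.0005],[0,0,0],0],[[0,0,-0.0005],[0,0,0],0],[[0,0,-0.0005],[0,0,0],0],[[0,0,0],[0,0,0],0]]'
python3 -m crank '[[[0,0,-0.0005],[0,0,0],0],[[0,0,-0.0005],[0,0,0],0],[[0,0.0005,0],[0,0,0],0],[[0,0.0005,0],[0,0,0],0],[[0,0,0],[0,0,0],0],[[0,0,0],[0,0,0],0],[[0,0,0],[0,0,0],0],[[0,0,0],[0,0,0],0]]'
```

```text
t: 21.6
ee_pos: [522.5, 38.0, 15.9]
orientation: [1.253, 1.18, -1.253]
ft_force: [-0.2, 1.6, -7.0]
width: 24.0
t: 22.27
ee_pos: [523.4, 38.9, 15.8]
orientation: [1.253, 1.18, -1.253]
ft_force: [-0.3, 0.9, -7.2]
width: 24.1
```

z force equals the tray's weight, so the tray is slightly off the bench. I'll lower further in small steps.

```bash
python3 -m crank '[[[0.0002,0,0],[0,0,0],0],[[0.0002,0,0],[0,0,0],0],[[0,0,0],[0,0,0],0],[[0,0,0],[0,0,0],0],[[0,0,0],[0,0,0],0],[[0,0,0],[0,0,0],0],[[0,0,0],[0,0,0],0],[[0,0,0],[0,0,0],0]]'
```

```text
t: 22.93
ee_pos: [523.4, 38.9, 15.5]
orientation: [1.253, 1.18, -1.253]
ft_force: [-2.4, -1.5, -5.2]
width: 24.0
```

```bash
python3 -m crank '[[[0.0003,0,0],[0,0,0],0],[[0,0,0],[0,0,0],0],[[0,0,0],[0,0,0],0],[[0,0,0],[0,0,0],0],[[0,0,0],[0,0,0],0],[[0,0,0],[0,0,0],0],[[0,0,0],[0,0,0],0],[[0,0,0],[0,0,0],0]]'
python3 - <<'E'
from h import *
r=vision.get_image("top"); cv2.imwrite("pics/t19.png",cv2.resize(r["img"][155:265,215:345],None,fx=5.4,fy=5.4,interpolation=cv2.INTER_CUBIC))
o,p,T=tool(); print(p,o["ft_force"],o["moment"])
E
```

```text
t: 23.6
ee_pos: [523.4, 38.9, 15.4]
orientation: [1.253, 1.18, -1.253]
ft_force: [-5.6, -0.7, 3.5]
width: 23.8
[523.41984487  38.8716276   15.37375393] [-4.78460016 -0.60666863  2.74742114] [-0.16117031  1.07655039  0.11176727]
```

View pics/t19.png

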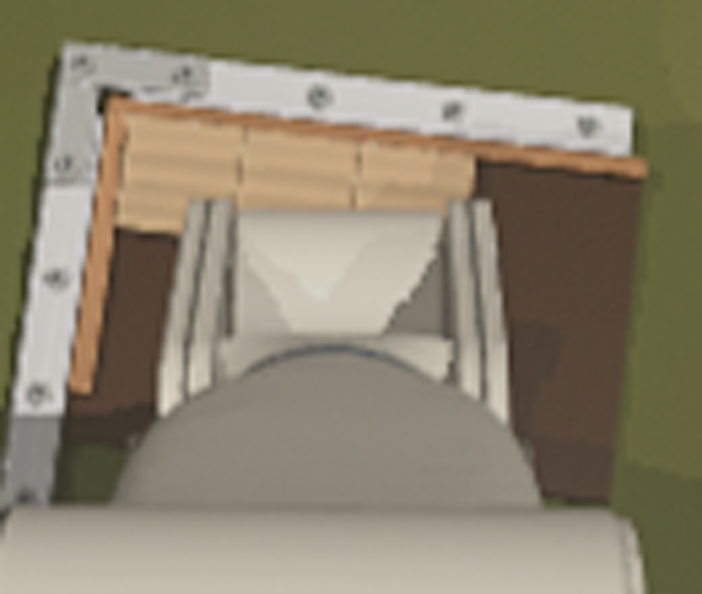

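Tray is flat again (fz +3) and touching in x. Creep toward the side bar.

```bash
python3 -m crank '[[[0,0,-0.0005],[0,0,0],0],[[0,0,-0.0005],[0,0,0],0],[[0,0,-0.0005],[0,0,0],0],[[0,0,-0.0005],[0,0,0],0],[[0,0,0],[0,0,0],0],[[0,0,0],[0,0,0],0],[[0,0,0],[0,0,0],0],[[0,0,0],[0,0,0],0]]'
python3 -m crank '[[[0,0,-0.0005],[0,0,0],0],[[0,0,-0.0005],[0,0,0],0],[[0,0,-0.0005],[0,0,0],0],[[0,0,-0.0005],[0,0,0],0],[[0,0,0],[0,0,0],0],[[0,0,0],[0,0,0],0],[[0,0,0],[0,0,0],0],[[0,0,0],[0,0,0],0]]'
```

```text
t: 24.32
ee_pos: [523.2, 39.9, 15.3]
orientation: [1.252, 1.18, -1.254]
ft_force: [-6.4, -8.3, 3.6]
width: 23.9
t: 24.98
ee_pos: [523.2, 40.1, 15.4]
orientation: [1.251, 1.179, -1.255]
ft_force: [-6.4, -22.8, 4.7]
width: 23.7
```

y contact: 23 N with no movement. Now x.

```bash
python3 -m crank '[[[0,0.0005,0],[0,0,0],0],[[0,0.0005,0],[0,0,0],0],[[0,0.0005,0],[0,0,0],0],[[0,0,0],[0,0,0],0],[[0,0,0],[0,0,0],0],[[0,0,0],[0,0,0],0],[[0,0,0],[0,0,0],0],[[0,0,0],[0,0,0],0]]'
python3 - <<'E'
from h import *
o,p,T=tool(); print(p,o["ft_force"],o["moment"],np.rad2deg(np.arctan2(T[1,1],T[0,1])))
r=vision.get_image("top"); cv2.imwrite("pics/t20.png",cv2.resize(r["img"][155:265,215:345],None,fx=5.4,fy=5.4,interpolation=cv2.INTER_CUBIC))
r=vision.get_image("side"); cv2.imwrite("pics/s20.png",cv2.resize(r["img"][165:285,200:350],None,fx=5,fy=5,interpolation=cv2.INTER_CUBIC))
cv2.imwrite("pics/w20.png",vision.get_image("wrist")["img"])
E
```

```text
t: 25.65
ee_pos: [523.2, 40.2, 15.3]
orientation: [1.249, 1.181, -1.257]
ft_force: [-11.4, -19.5, 9.7]
width: 23.9
[523.23308756  40.15137007  15.3444562 ] [-11.40829236 -19.47262607   9.71645391] [-3.17046189  1.33592775 -0.08724449] -3.414704551651268
```

View pics/t20.png

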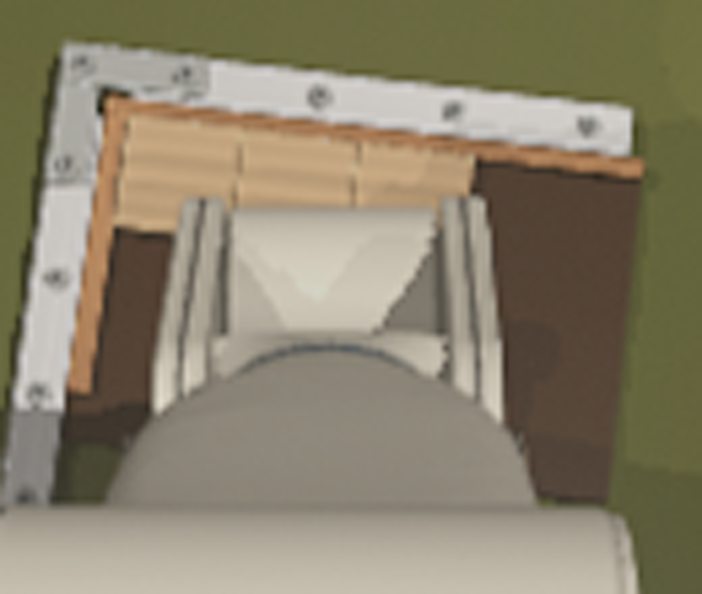

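View pics/s20.png

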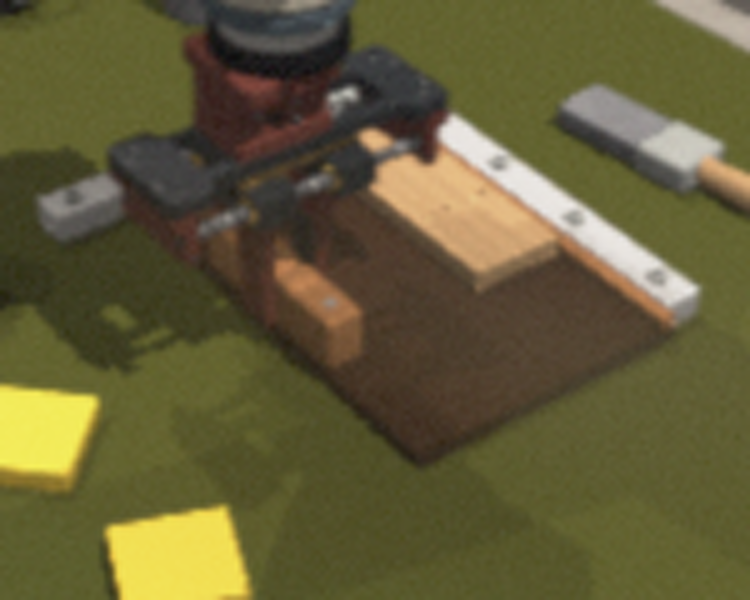

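View pics/w20.png

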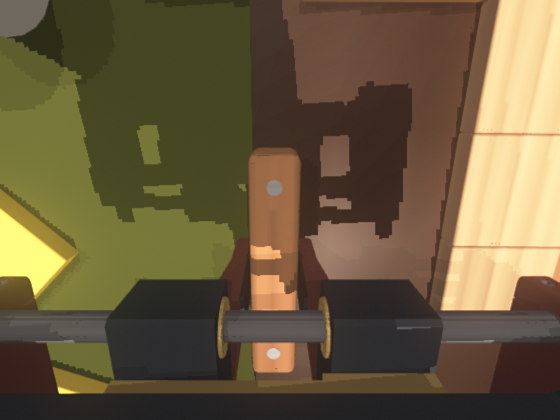

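fy shows firm bar contact. fx (11 N) could partly be friction, so I'll push x further and see whether it moves.

```bash
python3 -m crank '[[[-0.0002,0.0005,0],[0,0,0],0],[[0,0.0005,0],[0,0,0],0],[[0,0.0005,0],[0,0,0],0],[[0,0.0005,0],[0,0,0],0],[[0,0.0005,0],[0,0,0],0],[[0,0,0],[0,0,0],0],[[0,0,0],[0,0,0],0],[[0,0,0],[0,0,0],0]]'
python3 - <<'E'
from h import *
o,p,T=tool(); print(p,o["ft_force"],o["moment"],np.rad2deg(np.arctan2(T[1,1],T[0,1])))
E
```

```text
t: 26.47
ee_pos: [523.2, 40.2, 15.3]
orientation: [1.246, 1.185, -1.26]
ft_force: [-17.7, -17.2, 15.5]
width: 23.9
[523.18669738  40.19654505  15.25920726] [-17.72373674 -17.20895295  15.47811822] [-2.91816015  2.31143034  0.08648079] -3.387907995049665
```

fz rises along with fx through the arm's compliance. I'll relieve z by small steps so that friction can't account for fx.

```bash
python3 -m crank '[[[-0.0004,0,0],[0,0,0],0],[[-0.0004,0,0],[0,0,0],0],[[0,0,0],[0,0,0],0],[[0,0,0],[0,0,0],0],[[0,0,0],[0,0,0],0],[[0,0,0],[0,0,0],0],[[0,0,0],[0,0,0],0],[[0,0,0],[0,0,0],0]]'
```

```text
t: 27.13
ee_pos: [523.2, 40.2, 15.3]
orientation: [1.246, 1.185, -1.26]
ft_force: [-14.5, -17.6, 4.7]
width: 23.9
```

With fz at 4.7 N, friction can hold at most ~11 N, yet fx is 14.5 N with zero motion, so the tray is against the far bar. Now a visual check of squareness and the row.

```bash
python3 -m crank '[[[-0.0001,0,0],[0,0,0],0],[[0,0,0],[0,0,0],0],[[0,0,0],[0,0,0],0],[[0,0,0],[0,0,0],0],[[0,0,0],[0,0,0],0],[[0,0,0],[0,0,0],0],[[0,0,0],[0,0,0],0],[[0,0,0],[0,0,0],0]]'
python3 - <<'E'
from rel import *
r=vision.get_image("top"); sc=np.array([696.92,169.14])
o,p,T=tool(); c,a=tray(r,sc,np.deg2rad(-3.46),p); X=np.array([.9982,-.0604]);Y=np.array([.0604,.9982])
print("corner in square",(c-sc)@X,(c-sc)@Y,a,p,o["ft_force"],o["qvel"].round(4))
w=wrist(); cv2.imwrite("pics/w21.png",cv2.resize(w["img"][0:285,240:540],None,fx=2.6,fy=2.1,interpolation=cv2.INTER_CUBIC))
cv2.imwrite("pics/t21.png",cv2.resize(r["img"][160:215,220:345],None,fx=6.3,fy=6.3,interpolation=cv2.INTER_CUBIC))
s=vision.get_image("side"); cv2.imwrite("pics/s21.png",cv2.resize(s["img"][175:265,250:350],None,fx=6.5,fy=6.5,interpolation=cv2.INTER_CUBIC))
E
```

```text
t: 27.8
ee_pos: [523.3, 40.2, 15.3]
orientation: [1.246, 1.185, -1.26]
ft_force: [-14.7, -18.5, 3.9]
width: 23.9
60 33
corner in square -0.530611974609335 -0.06349176293943704 [-3.446982  -3.5126987] [523.2332301   40.19257015  15.27854012] [-14.39066411 -17.43080694   3.70010061] [ 0.0003 -0.0006 -0.0001  0.0005  0.0014 -0.0007]
```

View pics/t21.png

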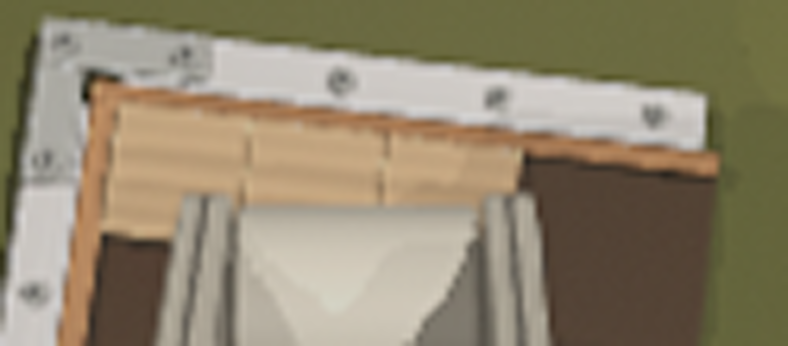

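View pics/w21.png

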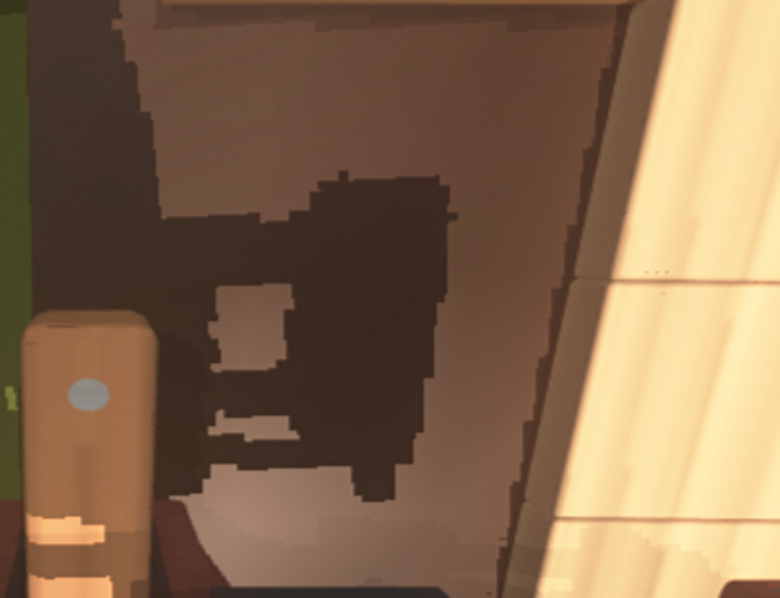

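View pics/s21.png

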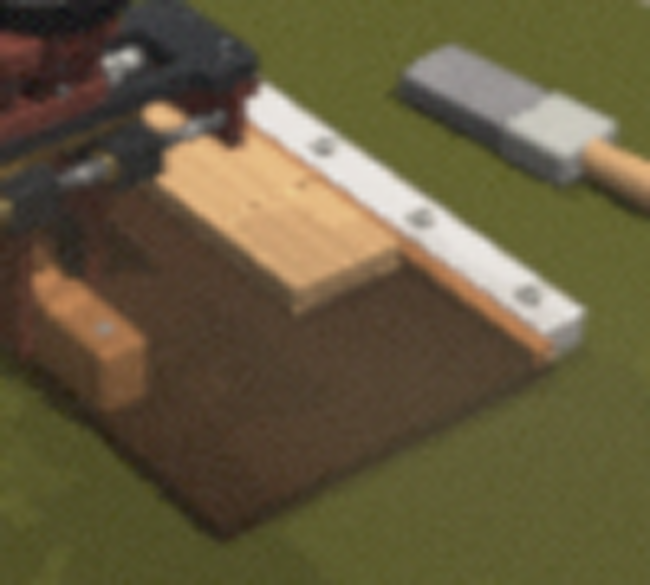

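Run:
```python
from rel import *
r=vision.get_image("top"); sc=np.array([696.92,169.14]); X=np.array([.9982,-.0604]);Y=np.array([.0604,.9982])
k=6; b=cv2.cvtColor(cv2.resize(r["img"],None,fx=k,fy=k,interpolation=cv2.INTER_CUBIC),cv2.COLOR_BGR2HSV)
for x in (-20,-30,-38):
    ys=np.arange(0,-205,-.5); pts=np.array([np.r_[sc+X*x+Y*y,24] for y in ys]); q=np.round((proj(r,pts)+.5)*k-.5).astype(int)
    s=b[q[:,1],q[:,0]].astype(int); m=(s[:,1]<106)&(s[:,2]>140)&(s[:,0]<22); i=np.where(m)[0]
    print(x,"row y",ys[i[0]],ys[i[-1]], "seams",[ys[j] for j in range(i[0],i[-1]) if not m[j]][:14])
for y in (-25,-45,-85,-130,-175):
    xs=np.arange(0,-55,-.5); pts=np.array([np.r_[sc+X*x+Y*y,24] for x in xs]); q=np.round((proj(r,pts)+.5)*k-.5).astype(int)
    s=b[q[:,1],q[:,0]].astype(int); m=(s[:,1]<106)&(s[:,2]>140)&(s[:,0]<22); i=np.where(m[8:])[0]+8
    print(y,"far edge x",xs[i[0]])
```

```text
-20 row y 0.0 -191.0 seams [np.float64(-1.0), np.float64(-1.5), np.float64(-2.0), np.float64(-2.5), np.float64(-3.0), np.float64(-3.5), np.float64(-4.0), np.float64(-4.5), np.float64(-5.0), np.float64(-5.5), np.float64(-6.0), np.float64(-6.5), np.float64(-7.0), np.float64(-7.5)]
-30 row y 0.0 -190.0 seams [np.float64(-2.0), np.float64(-2.5), np.float64(-3.0), np.float64(-3.5), np.float64(-4.0), np.float64(-4.5), np.float64(-5.0), np.float64(-5.5), np.float64(-6.0), np.float64(-6.5), np.float64(-7.0), np.float64(-7.5), np.float64(-8.0), np.float64(-8.5)]
-38 row y 0.0 -199.5 seams [np.float64(-1.0), np.float64(-1.5), np.float64(-2.0), np.float64(-2.5), np.float64(-3.0), np.float64(-3.5), np.float64(-4.0), np.float64(-4.5), np.float64(-5.0), np.float64(-5.5), np.float64(-6.0), np.float64(-6.5), np.float64(-7.0), np.float64(-7.5)]
-25 far edge x -9.5
-45 far edge x -8.5
-85 far edge x -9.5
-130 far edge x -11.0
-175 far edge x -10.5
```

Corner offset is (-0.5, -0.1) mm, tray yaw is −3.45/−3.51° against the square's −3.46°, and the row ends at y ≈ −190.5 (expected −192). Handing in.

Run:
```python
from workcell import ctrl, workorder
print(workorder.close_job()); o=ctrl.get_obs(); print(o["t"],o["ft_force"],o["width"])
```

```text
the job is handed in; nothing more can be done
None
the job is handed in; nothing more can be done
```

I pushed the three coasters against the far lip, then along it to the end stop. I then gripped the tray by its handle, slid it into the square and handed the job in at about 28 s, still holding and pressing.

**Last checks:**
- **Tray:** its corner measured within about 0.5 mm of the square's corner. Its yaw was −3.45/−3.51°, against −3.46° for the square.
- **Push and grip:** the last reading was about 14 N on the far bar and 17 N on the side bar, with 4 N downward. The grip was 23.9 mm wide on the handle.
- **Row:** the seams were closed and straight. The row ended at −190 to −191 mm where −192 was expected, which is within the camera calibration. The coasters' far edges measured −8.5 to −11 mm (expected −10).

**What did not go cleanly:**
- **Brief lift:** on the last few millimetres I raised the tool 1 mm too far. For about 2 s the wrist carried roughly the tray's weight, so it probably rode a fraction of a millimetre off the bench. I lowered it flat again before pressing it home.
- **Coaster at the stop:** in the last picture the gripper hid the coaster-to-stop edge from the wrist camera, and the colour check for it in the top view gave no clean edge. That contact rests on the row-end measurement and on the 3–4 N felt when the row met the stop.
- **Bystanders:** I saw no contact with any of them, but I did not re-measure their positions at the end.

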